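# Lay out a power module kit in its tray

### The job

Lay out the kit in the black tray, whose yellow-striped edge is its front: set the finned heat sink centred and square on top of the green board, and the fan centred and square on top of the heat sink. Stand the yellow transformer on the tray floor midway between the two boards, in line with them, and stand the blue capacitor on the tray floor right behind the white board, in line with its middle and about midway between the board and the tray's back rim. Let go of everything, and leave the red terminal block, the tape roll and the screwdriver where they are.

Things in the scene. Friction and masses are not known exactly. Their poses are not given: they have to be found in the camera images.
- kit_tray: Black kit tray, fixed, 200 mm (its x) by 260 mm (its y), floor 6 mm thick, rim 6 mm wide and 12 mm high overall. Origin at the centre of its underside, so the inner floor is at z = 6 mm. A yellow stripe lies on the front rim, at x = -100 mm; +x points to its back rim, +y to the left seen from the front. Lies to the left or the right of the robot's centre line, turned up to about 17 degrees; the stripe is always on the robot's side.
- green_board: Green circuit board fastened in the tray, 70 x 70 x 8 mm, flat top. Origin at the centre of its underside (top at z = 8 mm); axes parallel to the tray's. It lies at tray x = -40 mm and either y = +75 or y = -75 mm.
- white_board: White circuit board fastened in the tray, 70 x 70 x 8 mm, at the other of these two places (tray x = -40 mm, y = -75 or +75 mm). Origin at the centre of its underside; axes parallel to the tray's, its +x pointing to the tray's back.
- heat_sink: Aluminium heat sink with eight upright fins running along its x, 44 x 44 x 26 mm, about 80 g, loose. Solid to grasp on all four sides. Origin at the centre of its underside, z up. It and the other loose parts start on a pink foam mat 4 mm thick on the side of the robot opposite to the tray.
- fan: Fan, black square frame with white blades, 40 x 40 x 15 mm, about 40 g, loose, lying flat. Solid to grasp on all four sides. Origin at the centre of its underside, z up.
- transformer: Transformer, dark steel core wrapped in yellow, 32 mm (x) by 40 mm (y) by 30 mm high, about 120 g, loose. Origin at the centre of its underside, z up.
- capacitor: Capacitor, upright blue cylinder with a silver top, 30 mm in diameter, 40 mm high, about 50 g, loose. Origin at the centre of its underside, z up.
- terminal_block: Red terminal block, 30 mm (x) by 40 mm (y) by 22 mm high, loose, on the mat among the parts; not part of the kit: leave it. Origin at the centre of its underside.
- tape_roll: Tan tape roll lying flat, 72 mm outer diameter, 20 mm high, beyond the work; leave it. Origin at the centre of its underside.
- screwdriver: Black-handled screwdriver about 170 mm long, lying beyond the work; leave it. Origin near its middle, on its underside; its x runs along it.
Things that resemble listed ones, but are neither listed nor needed, are in the scene too. Leave any turquoise look-alike of the fan alone.

How it is judged:
By the outcome, as a careful person would: the job done as asked, in the order asked, and still so for the second after the job is handed in, with the robot touching nothing.
It also fails if it takes over 96 s, if anything falls off the work surface, if the arm or the gripper's body presses on something with over 40 N, if the wrist force passes 120 N, or if a joint passes its speed limit or range.

### The arm

A 7-joint arm with a two-finger parallel gripper is mounted at the origin on the work surface. World frame = base frame: x ahead of the robot, y to its left, z up, the work surface at z = 0. Lengths are in m, angles in rad, forces in N, time in s.
With the tool pointing down it reaches from about 0.4 to 0.875 m from the base axis. Payload 6.5 kg.
Tool frame: the origin (TCP) lies on the centre line of the jaws, within the pads' length; the fingertips stand 25 mm ahead of it and the grasp point (between the pads) lies 6 mm ahead of it; z points along the fingers, y is the direction in which the jaws open and shut (so a half turn about z gives the same grasp; the last joint's range is limited). The gripper opens to 85 mm and grips with 20 to 120 N. Pads are 22 mm wide; open, the fingers measure 114 mm over their backs; the gripper's body (76 mm by 85 mm) begins 54 mm behind the grasp point. The pads swing forward as they close: fully open they stand 13 mm farther back than shut.
Start: joints at [1.104, 0.536, -0.004, 1.538, 0.003, 1.067, -0.071], TCP at [0.254, -0.598, 0.256] pointing down, gripper open.
Joint ranges: [-2.7, 2.7], [-0.37, 2.16], [-1.27, 1.26], [0.24, 2.4], [-1.31, 4.45], [0.19, 1.91], [-2.76, 2.76]. Speed limits (rad/s): [2.39, 2.39, 3.14, 3.14, 3.14, 3.14, 3.14].

### API

Orientations are given as a unit quaternion [x, y, z, w].
In Python, from station import r gives the robot as it stands.
- The arm moves only by the tool move_arm, never from a script. Its arguments are lists of equal length, an entry for each row: "linear": the shift along the tool's x, y, z in mm, a list of three; "rot": the turn, a rotation vector about the tool's x, y, z in rad, a list of three. In form: {"linear": [[tx, ty, tz], ...], "rot": [[ax, ay, az], ...]}. A call has 1 to 5 rows; each row is the pose to reach, as a shift and turn from the pose commanded when the call began, along the tool's axes at that moment; what a row does not reach only later rows make up. A row lasts 1/12 s, in which the tool goes at most 41.7 mm and 7.16 degrees, less where a joint would pass 70% of its speed; a pose out of reach is approached as far as the arm can. A call with a gripper value outside its range is refused whole. "hand" is the finger opening in mm, from 0 to 85.4, set as the call begins (left out, the last holds). The fingers move at their own pace and stop on an object; "newtons" is the grip in N (left out, the last holds). Time passes only in rows, so rows that repeat a pose let the fingers close. It gives the time, the measured TCP pose, the force and the opening at its end, in the units of the state.
- r.sense(): the state, without advancing time (a new reading comes with each control period).
- r.snapshot(name): name is "scene" or "side" or "wrist"; returns (picture, depth): 480x640x3 uint8, blue, green, red; 480x640 float32, m along the optical axis (not along the pixel's ray), 0 where there is no reading.
- r.camera_info(name): a dict with "K" (3x3 intrinsics, pixels), "origin" and "orientation" of the camera in the world. Camera axes: x right, y down, z forward; pixel columns grow to the right and rows downward; lengths in m; the calibration is good to about 2 mm. A picture is of the moment at which its call begins: read the wrist's pose just before it. camera_info takes no time and is no camera call; for the wrist camera it gives the pose at the moment of the call.
- r.hand_in(): hands the job in, once; it reports no verdict.
The state is a dict: "clock": time; "q": joint angles; "qvel": joint speeds; "effort": joint torques, N m; "eef_pos": TCP position; "tool_rot": TCP orientation; "ft_force": force on the tool from outside, world axes, zero at the start; "torque": the same for the moment, N m; "grip_width": finger opening in m.
Only numpy, scipy, OpenCV 4.12 (cv2) and the standard library are available. Lean on these libraries where they do the work, as an engineer would, in place of code of your own. Each camera call takes 0.05 s, during which the arm holds its last target.

## Working session

There is one attempt and no reset: what is moved stays moved. The work goes in short steps, Python scripts to look and compute and a tool call to move; the robot and the scene stay as the last step left them, time stands still between calls to the robot, and variables do not carry over. Pictures are saved under pics/ and viewed, and the job is handed in when it is done.

Besides the shell and the picture viewer there is one more tool, called after ">>>" as a command line: name --argument value ..., lists and objects as JSON in quotes. move_arm: Moves the arm, as the interface text tells. Its arguments: {"type":"object","properties":{"linear":{"type":"array","items":{"type":"array","items":{"type":"number"}}},"rot":{"type":"array","items":{"type":"array","items":{"type":"number"}}},"hand":{"type":"number"},"newtons":{"type":"number"}},"required":["linear","rot"]}

```bash
ls; mkdir -p pics
python3 - <<'E'
from station import r
import cv2
print(r.sense())
for n in ("scene","side","wrist"):
    i=r.camera_info(n); print(n,i)
    p,d=r.snapshot(n); cv2.imwrite(f"pics/{n}0.png",p)
    import numpy as np; np.savez(f"{n}0.npz",p=p,d=d,K=i["K"],o=i["origin"],q=i["orientation"])
E
```

```text
pics
{'clock': 0.0, 'q': array([ 1.10377938,  0.53716722, -0.00443776,  1.53887242,  0.00257746,
        1.06734647, -0.07118409]), 'qvel': array([-0.00215869, -0.00115355, -0.00028938, -0.00155027, -0.00220162,
        0.0003384 , -0.00188801]), 'effort': array([-5.27832835e-04, -5.83407426e+01,  1.04829792e+00, -2.59103286e+01,
        1.23255214e-02,  9.43949242e-03, -1.58159531e-05]), 'eef_pos': array([ 0.25336512, -0.59793017,  0.25541268]), 'tool_rot': array([ 9.79977367e-01,  1.99106911e-01, -2.32413727e-04, -8.63136129e-04]), 'ft_force': array([0.11176794, 0.46872916, 0.62955394]), 'torque': array([-0.0095956 ,  0.01621752, -0.03030024]), 'grip_width': 0.08565585775282865}
scene {'K': array([[581.64354183,   0.        , 323.74104866],
       [  0.        , 581.64354183, 233.81495726],
       [  0.        ,   0.        ,   1.        ]]), 'origin': array([1.06772919, 0.14700218, 0.71477216]), 'orientation': array([ 0.58761216,  0.73725938, -0.26535645, -0.20185764])}
side {'K': array([[501.32215314,   0.        , 325.50848936],
       [  0.        , 501.32215314, 244.61450037],
       [  0.        ,   0.        ,   1.        ]]), 'origin': array([0.10225775, 0.48381521, 0.44843171]), 'orientation': array([-0.31426469,  0.81185793, -0.4572755 ,  0.18172376])}
wrist {'K': array([[340.02333554,   0.        , 320.93027289],
       [  0.        , 340.02333554, 244.0386514 ],
       [  0.        ,   0.        ,   1.        ]]), 'origin': array([ 0.31864796, -0.57075164,  0.37321648]), 'orientation': array([ 0.82575613, -0.5462105 , -0.07814751,  0.11693533])}
```

View pics/scene0.png

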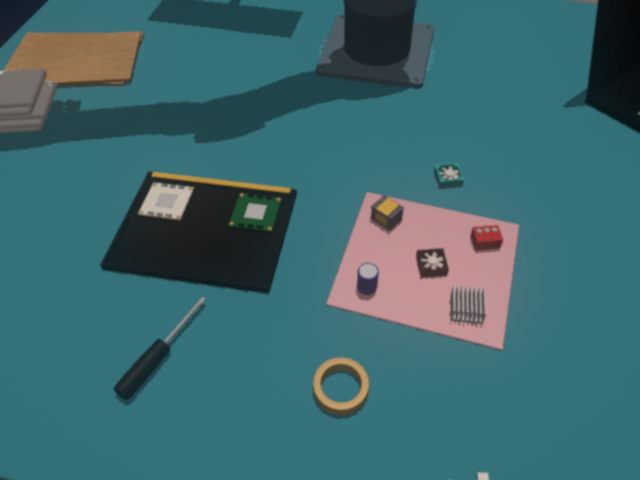

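View pics/side0.png

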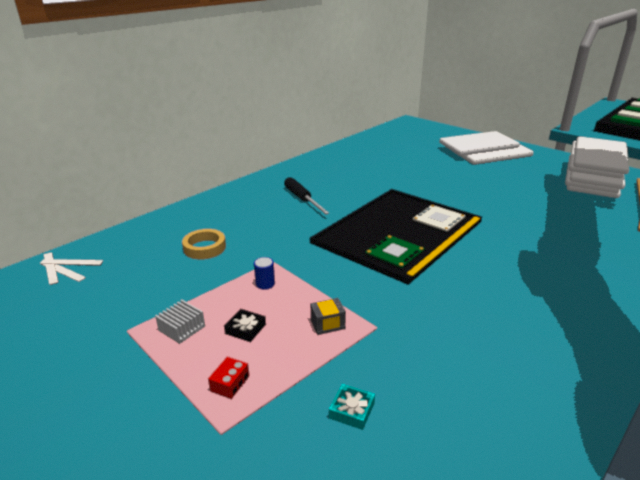

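View pics/wrist0.png

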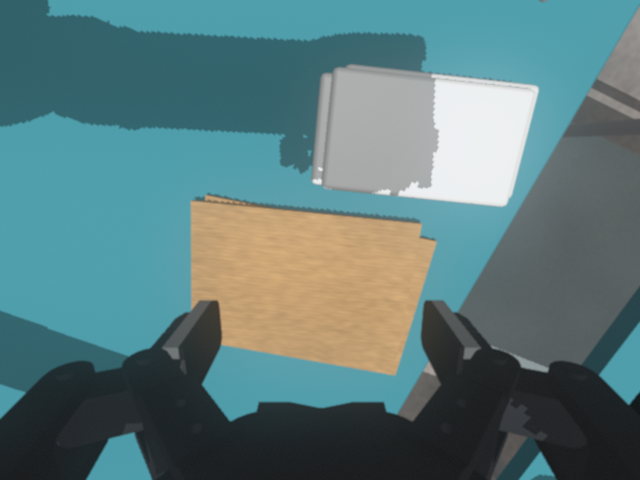

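```bash
cat > h.py <<'E'
import numpy as np,cv2
from scipy.spatial.transform import Rotation as R
from station import r
def snap(n,tag=None):
    i=r.camera_info(n); p,d=r.snapshot(n)
    if tag: cv2.imwrite(f"pics/{tag}.png",p); np.savez(f"{tag}.npz",p=p,d=d,K=i["K"],o=i["origin"],q=i["orientation"])
    return dict(p=p,d=d,K=i["K"],o=i["origin"],q=i["orientation"])
def load(f): return dict(np.load(f))
def dirs(S,uv):
    uv=np.atleast_2d(uv).astype(float); K=S["K"]
    c=np.c_[(uv[:,0]-K[0,2])/K[0,0],(uv[:,1]-K[1,2])/K[1,1],np.ones(len(uv))]
    return R.from_quat(S["q"]).apply(c)
def plane(S,uv,z):
    D=dirs(S,uv); return S["o"]+D*((z-S["o"][2])/D[:,2])[:,None]
def cloud(S):
    v,u=np.mgrid[0:480,0:640]; uv=np.c_[u.ravel(),v.ravel()]
    P=S["o"]+dirs(S,uv)*S["d"].ravel()[:,None]; P[S["d"].ravel()==0]=np.nan
    return P.reshape(480,640,3)
def rect(P):
    (c,s,a)=cv2.minAreaRect((P[:,:2]*1000).astype(np.float32)); return np.round(c,1),np.round(s,1),round(a,1)
E
python3 - <<'E'
from h import *
for n in ("scene0","side0"):
    S=load(n+".npz"); C=cloud(S); hsv=cv2.cvtColor(S["p"],cv2.COLOR_BGR2HSV)
    Z=C[...,2]*1000
    print(n,"table z",np.nanmedian(Z[(hsv[...,0]>85)&(hsv[...,0]<100)&(hsv[...,1]>150)&(C[...,0]>.3)&(C[...,0]<.9)]))
    boxes=dict(scene0=dict(trans=(368,194,408,232),fan=(412,243,452,282),term=(468,220,506,252),hs=(445,282,490,326),cap=(354,258,382,298),turq=(430,158,468,190),white=(135,178,196,222),green=(226,190,284,232),tray=(95,165,305,295)),
      side0=dict(trans=(305,293,350,336),fan=(220,305,270,343),term=(205,352,252,400),hs=(152,298,208,344),cap=(250,254,280,292),turq=(325,380,380,430),white=(408,202,468,232),green=(362,232,428,268),tray=(300,185,490,285)))[n]
    top=dict(trans=34,fan=19,term=26,hs=30,cap=44,turq=15,white=14,green=14,tray=12)
    for k,(a,b,c,d) in boxes.items():
        z=Z[b:d,a:c]; v,u=np.where(np.abs(z-top[k])<(3 if k not in("fan","hs") else 4))
        uv=np.c_[u+a,v+b]
        print(k,"zq",np.round(np.nanpercentile(z,[5,50,90,98]),1),len(uv))
        if len(uv)>5: print("   ",*rect(plane(S,uv,top[k]/1000)))
E
```

```text
scene0 table z 13.501418999917693
trans zq [ 1.4  7.2 35.  36.3] 434
    [459.9  95.8] [42.4 35.3] 62.1
fan zq [ 2.9  6.8 19.3 20.9] 499
    [536.1 176.8] [43.9 41.3] 18.2
term zq [ 2.9 11.7 27.3 28.4] 444
    [474. 252.] [33.5 41.3] 18.7
hs zq [ 3.2 11.7 30.5 32. ] 488
    [601.1 234. ] [47.5 43.8] 5.2
cap zq [ 2.9 10.  45.2 46.6] 288
    [594.7  89.6] [29.2 30.7] 85.6
turq zq [-1.   2.5 14.9 16.8] 319
    [344.2 183.7] [44.9 41. ] 19.6
white zq [ 4.4 12.6 15.5 16.7] 1520
    [ 498.  -269.1] [92.3 91.3] 5.8
green zq [ 5.1 13.3 15.7 16.7] 1508
    [ 493.6 -107.3] [87.5 87.6] 12.5
tray zq [-1.1  5.5 13.4 15.6] 4568
    [ 541.5 -182.9] [204.3 261. ] 3.1
side0 table z -0.5994099466124503
trans zq [-0.7  8.3 33.7 34.6] 487
    [458.8  96.7] [40.5 34.8] 60.5
fan zq [ 2.5  4.8 18.  19.2] 511
    [533.7 178.1] [43.1 44.4] 17.4
term zq [ 2.6  6.8 25.9 26.7] 700
    [471.5 252.9] [31.7 41.6] 18.3
hs zq [-0.8  7.7 29.2 30.2] 633
    [598.7 234.4] [48.1 46.8] 5.6
cap zq [-1.1  7.  43.6 44.7] 190
    [592.1  90.6] [28. 33.] 49.5
turq zq [-1.4  2.1 14.2 15.3] 665
    [343.1 183.9] [40.7 42.5] 19.6
white zq [-1.   9.3 13.6 14.5] 798
    [ 495.8 -267. ] [96.5 95. ] 9.3
green zq [ 4.1 10.  14.  14.8] 1114
    [483.7 -99.3] [96.1 93.2] 3.3
tray zq [-1.9  0.6 12.1 14.1] 3250
    [ 601.1 -176.9] [323.6 263.6] 3.3
```

Run:
```python
import cv2,numpy as np
a=cv2.imread("pics/scene0.png"); b=cv2.imread("pics/side0.png")
cv2.imwrite("pics/crop_sc.png",cv2.resize(a[150:350,320:530],None,fx=3.5,fy=3,interpolation=cv2.INTER_CUBIC)[:600])
cv2.imwrite("pics/crop_tray.png",cv2.resize(a[160:300,95:310],None,fx=3.5,fy=3.5,interpolation=cv2.INTER_CUBIC))
```

```text
(no output)
```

View pics/crop_sc.png

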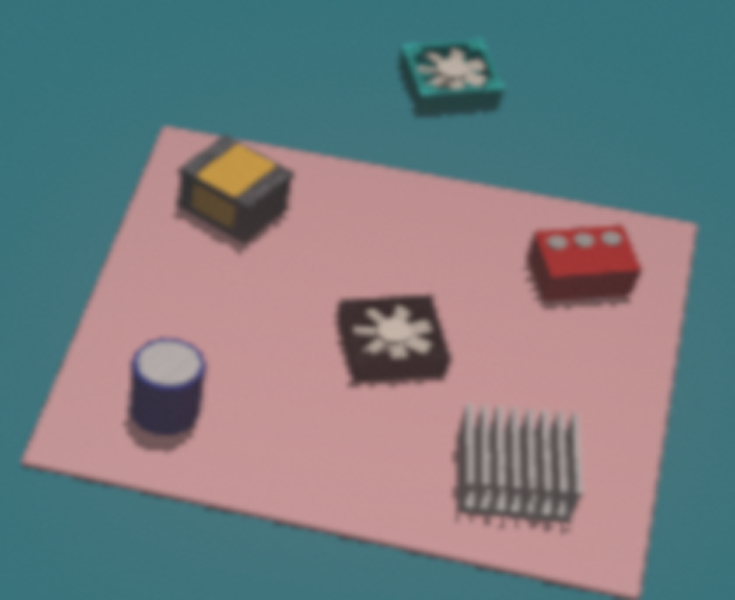

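View pics/crop_tray.png

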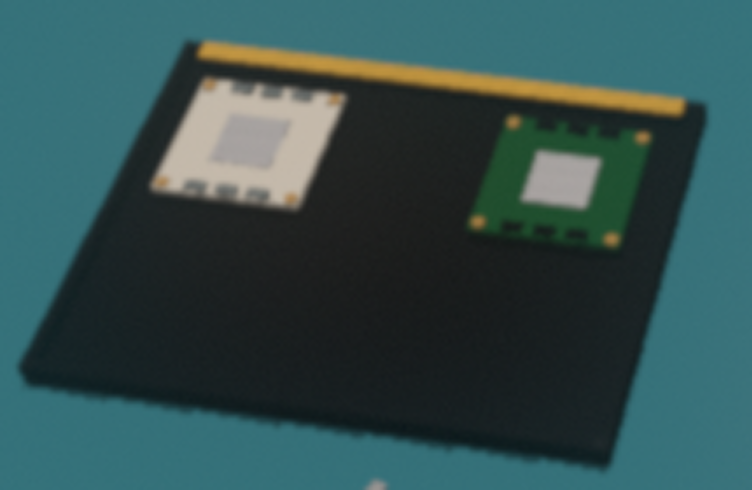

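```bash
cat >> h.py <<'E'
def yawdown(deg): # tool down, tool x heading deg in world
    return R.from_euler('z',deg,degrees=True)*R.from_quat([1,0,0,0])
def go(xyz,deg=None,verbose=True,pose=None):
    s=r.sense(); p=np.array(s["eef_pos"]); q=R.from_quat(s["tool_rot"])
    t=q.inv().apply(np.array(xyz)-p)*1000
    rv=np.zeros(3) if deg is None else (q.inv()*yawdown(deg)).as_rotvec()
    print("shift",np.round(t,1),"rot",np.round(rv,3),"| rows",round(np.linalg.norm(t)/41.7,1),round(np.degrees(np.linalg.norm(rv))/7.16,1))
def st():
    s=r.sense(); q=R.from_quat(s["tool_rot"]); x=q.apply([1,0,0])
    print("t",round(s["clock"],2),"pos",np.round(s["eef_pos"]*1000,1),"yaw",round(np.degrees(np.arctan2(x[1],x[0])),2),"z",np.round(q.apply([0,0,1]),4),"F",np.round(s["ft_force"],1),"w",round(s["grip_width"]*1000,1))
E
python3 - <<'E'
from h import *
st()
S=load("wrist0.npz"); s=r.sense(); q=R.from_quat(s["tool_rot"])
print("cam in tool",q.inv().apply(S["o"]-s["eef_pos"]), q.inv().apply(dirs(S,[[320.9,244]])), (q.inv()*R.from_quat(S["q"])).as_quat())
for n in ("scene0","side0"):
    S=load(n+".npz"); hsv=cv2.cvtColor(S["p"],cv2.COLOR_BGR2HSV)
    H,Sa,V=hsv[...,0],hsv[...,1],hsv[...,2]
    b=dict(scene0=dict(white=(125,170,200,228),green=(222,184,290,240),tray=(95,165,310,300)),side0=dict(white=(400,195,475,240),green=(355,225,435,275),tray=(300,180,490,290)))[n]
    for k,m in dict(white=(V>90)&(Sa<90),green=(H>50)&(H<85)&(Sa>100)&(V>30),tray=(H>15)&(H<30)&(Sa>130)).items():
        a,bb,c,d=b[k]; mm=np.zeros_like(H); mm[bb:d,a:c]=m[bb:d,a:c]
        cs,_=cv2.findContours(mm,cv2.RETR_EXTERNAL,cv2.CHAIN_APPROX_NONE); cc=max(cs,key=cv2.contourArea)[:,0]
        print(n,k,*rect(plane(S,cc,.012 if k=="tray" else .014)))
E
```

```text
t 0.15 pos [ 253.4 -598.1  255.6] yaw 22.97 z [-6.0e-04  1.2e-03 -1.0e+00] F [-0.3 -0.  -0. ] w 85.3
cam in tool [ 0.07070769  0.00013005 -0.11761518] [[-2.78290278e-01  2.08617315e-04  9.60497006e-01]] [-0.09947597 -0.0993572   0.69975246  0.70041357]
scene0 white [ 505.  -259.8] [73.3 72.9] 3.1
scene0 green [ 497.  -109.5] [75.  72.5] 3.0
scene0 tray [ 446.8 -188.1] [ 10.6 241.6] 3.1
side0 white [ 504.9 -258.4] [73.9 76.7] 3.2
side0 green [ 497.  -109.5] [74.8 77. ] 3.2
side0 tray [ 446.5 -188. ] [ 18.1 246.9] 3.4
```

Run:
```python
from h import *
go([.5,-.18,.256],3)
```

```text
shift [ 390.2 -288.7   -0. ] rot [-0.001  0.     0.349] | rows 11.6 2.8
```

>>> move_arm --linear '[[390,-289,0],[390,-289,0],[390,-289,0],[390,-289,0],[390,-289,0]]' --rot '[[0,0,0.349],[0,0,0.349],[0,0,0.349],[0,0,0.349],[0,0,0.349]]'

```text
clock: 0.57
eef_pos: [0.3598, -0.417, 0.2561]
tool_rot: [1.0, 0.026, -0.0, -0.0]
ft_force: [1.0, -0.4, 0.2]
grip_width: 0.0852
```

Run:
```python
from h import *
st();go([.5,-.18,.256],3)
```

```text
t 0.57 pos [ 359.8 -417.   256.1] yaw 2.93 z [-3.e-04  1.e-04 -1.e+00] F [ 1.  -0.4  0.2] w 85.2
shift [ 1.521e+02 -2.295e+02  1.000e-01] rot [-0.     0.    -0.001] | rows 6.6 0.0
```

>>> move_arm --linear '[[152,-230,0],[152,-230,0],[152,-230,0],[152,-230,0],[152,-230,0]]' --rot '[[0,0,0],[0,0,0],[0,0,0],[0,0,0],[0,0,0]]'

```text
clock: 0.98
eef_pos: [0.4655, -0.2375, 0.2563]
tool_rot: [1.0, 0.026, -0.0, 0.0]
ft_force: [1.3, -0.5, 0.4]
grip_width: 0.0854
```

>>> move_arm --linear '[[37,-55,0],[37,-55,0],[37,-55,0]]' --rot '[[0,0,0],[0,0,0],[0,0,0]]'

```text
clock: 1.23
eef_pos: [0.5022, -0.1757, 0.2563]
tool_rot: [1.0, 0.031, 0.001, -0.002]
ft_force: [0.4, 0.6, -0.9]
grip_width: 0.0856
```

Run:
```python
from h import *
st();snap("wrist","w1"); st()
go([.48,.17,.256],17)
```

```text
t 1.23 pos [ 502.2 -175.7  256.3] yaw 3.52 z [ 0.0017  0.0032 -1.    ] F [ 0.4  0.6 -0.9] w 85.6
t 1.28 pos [ 500.5 -179.2  256.1] yaw 3.33 z [ 3.0e-04  1.3e-03 -1.0e+00] F [-0.6 -1.6  0.1] w 85.5
shift [-2.000e-01 -3.498e+02  6.000e-01] rot [-0.001 -0.001 -0.239] | rows 8.4 1.9
```

View pics/w1.png

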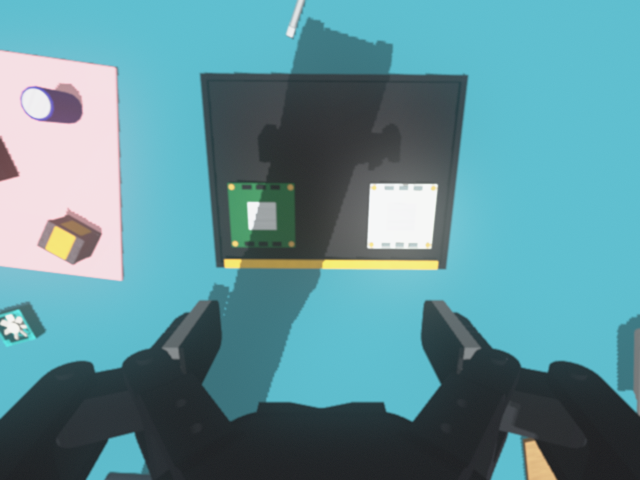

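>>> move_arm --linear '[[0,0,0],[0,0,0]]' --rot '[[0,0,0],[0,0,0]]'

```text
clock: 1.45
eef_pos: [0.4983, -0.1841, 0.2561]
tool_rot: [1.0, 0.025, -0.0, 0.0]
ft_force: [-0.2, -1.1, 0.0]
grip_width: 0.0853
```

Run:
```python
from h import *
st();S=snap("wrist","w2"); st()
hsv=cv2.cvtColor(S["p"],cv2.COLOR_BGR2HSV);H,Sa,V=[hsv[...,i] for i in range(3)]
def f(m,box,z,name):
    a,b,c,d=box; mm=np.zeros((480,640),np.uint8); mm[b:d,a:c]=m[b:d,a:c]
    cs,_=cv2.findContours(mm,cv2.RETR_EXTERNAL,cv2.CHAIN_APPROX_NONE); cc=max(cs,key=cv2.contourArea)[:,0]
    print(name,*rect(plane(S,cc,z)))
f((H>45)&(H<85)&(Sa>90),(215,170,310,258),.014,"green")
f((V>150)&(Sa<80),(350,170,446,258),.014,"white")
f((H>15)&(H<32)&(Sa>110),(200,250,460,275),.012,"stripe")
f((V<110),(190,60,480,262),.012,"tray")
go([.48,.17,.256],17)
```

```text
t 1.45 pos [ 498.3 -184.1  256.1] yaw 2.84 z [-9.e-04 -7.e-04 -1.e+00] F [-0.2 -1.1  0. ] w 85.3
t 1.5 pos [ 498.2 -184.3  256.1] yaw 2.81 z [-7.e-04 -7.e-04 -1.e+00] F [ 0.7 -1.1 -0.5] w 85.5
green [ 497.3 -110.7] [70.5 70.1] 2.9
white [ 505.4 -260.9] [71.6 72.3] 2.9
stripe [ 446.6 -188.9] [  9.5 241.4] 2.9
tray [ 542.7 -183.4] [197.3 258.6] 2.9
shift [-8.000e-01 -3.547e+02 -1.000e-01] rot [ 0.001  0.001 -0.248] | rows 8.5 2.0
```

>>> move_arm --linear '[[16,-354,0],[16,-354,0],[16,-354,0],[16,-354,0],[16,-354,0]]' --rot '[[0,0,0],[0,0,0],[0,0,0],[0,0,0],[0,0,0]]'

```text
clock: 1.92
eef_pos: [0.4973, 0.0259, 0.2564]
tool_rot: [1.0, 0.024, 0.0, 0.0]
ft_force: [0.5, -0.6, -0.5]
grip_width: 0.0854
```

>>> move_arm --linear '[[7,-147,0],[7,-147,0],[7,-147,0],[7,-147,0],[7,-147,0]]' --rot '[[0,0,0],[0,0,0],[0,0,0],[0,0,0],[0,0,0]]'

```text
clock: 2.33
eef_pos: [0.4965, 0.1782, 0.2565]
tool_rot: [1.0, 0.029, 0.0, -0.002]
ft_force: [-0.6, -0.0, -0.3]
grip_width: 0.0857
```

>>> move_arm --linear '[[0,0,0],[0,0,0],[0,0,0]]' --rot '[[0,0,0],[0,0,0],[0,0,0]]'

```text
clock: 2.58
eef_pos: [0.4975, 0.1703, 0.2561]
tool_rot: [1.0, 0.024, -0.0, 0.001]
ft_force: [0.5, 0.3, 0.2]
grip_width: 0.0851
```

Run:
```python
from h import *
st();S=snap("wrist","w3"); st()
```

```text
t 2.58 pos [497.5 170.3 256.1] yaw 2.75 z [-2.0e-04 -1.3e-03 -1.0e+00] F [0.5 0.3 0.2] w 85.1
t 2.63 pos [497.5 170.6 256.2] yaw 2.77 z [-0.    -0.001 -1.   ] F [ 1.3 -0.4 -0.9] w 85.6
```

View pics/w3.png

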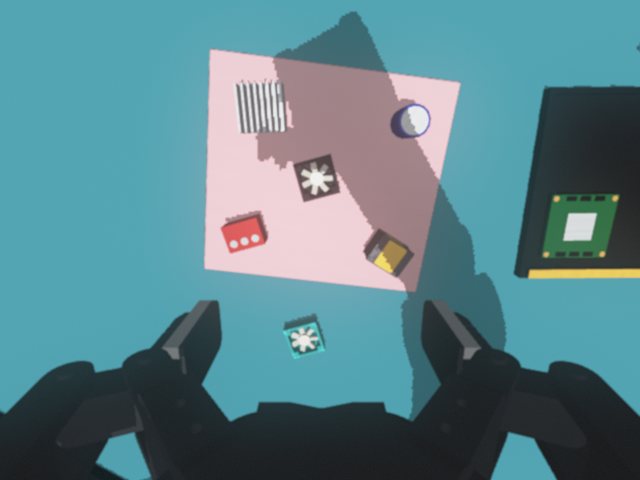

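Run:
```python
from h import *
S=load("w3.npz"); C=cloud(S); Z=C[...,2]*1000
hsv=cv2.cvtColor(S["p"],cv2.COLOR_BGR2HSV);H,Sa,V=[hsv[...,i] for i in range(3)]
for k,(b,t) in dict(hs=((225,70,300,145),30),fan=((285,145,350,210),19),cap=((385,95,440,145),44),trans=((355,222,420,280),34),term=((215,205,272,258),26)).items():
    a,bb,c,d=b; z=Z[bb:d,a:c]; print(k,np.round(np.nanpercentile(z,[3,50,80,97]),1))
    v,u=np.where(np.abs(z-np.nanpercentile(z,97))<(5 if k!="hs" else 8)); uv=np.c_[u+a,v+bb]
    print("  top",len(uv),*rect(plane(S,uv,t/1000)))
cv2.imwrite("pics/w3c.png",cv2.resize(S["p"][60:290,200:470],None,fx=2.6,fy=2.6,interpolation=cv2.INTER_CUBIC))
```

```text
hs [ 3.   5.3 27.5 31. ]
  top 1424 [600.  233.4] [44.3 44.8] 5.4
fan [ 2.9  4.9 16.2 19.8]
  top 1009 [535.1 176.8] [40.1 39.9] 17.7
cap [ 3.   5.1 44.4 45.7]
  top 884 [594.1  90.2] [28.4 29.6] 2.8
trans [ 2.9  4.7 34.  35.3]
  top 1144 [459.6  96. ] [41.1 32.4] 60.5
term [ 2.9  4.9 26.  27.2]
  top 1063 [472.9 251.7] [30.4 40.7] 19.0
```

View pics/w3c.png

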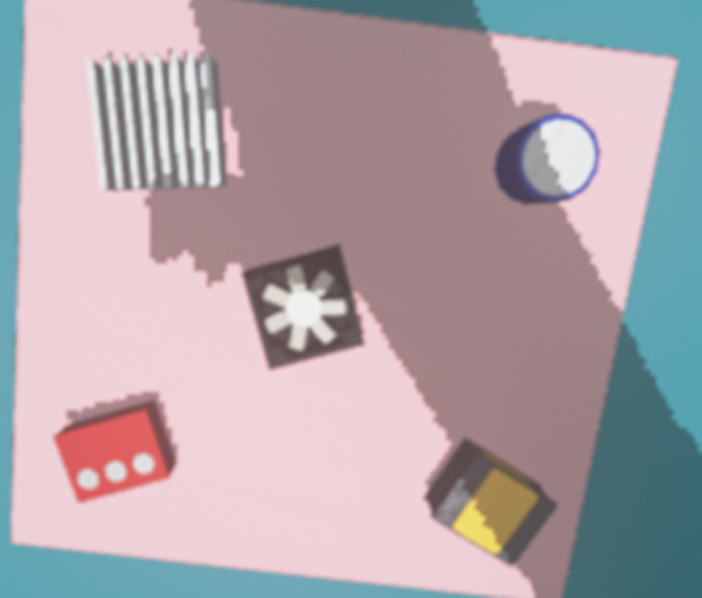

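Run:
```python
from h import *
S=load("w3.npz"); C=cloud(S); s=r.sense(); q=R.from_quat(s["tool_rot"])
P=q.inv().apply((C[295:400,160:225].reshape(-1,3)-s["eef_pos"]))*1000
P=P[(P[:,2]<80)&np.isfinite(P[:,2])]; 
print(len(P),P[:,2].max(), np.round(P[P[:,2]>P[:,2].max()-4].mean(0),1),np.percentile(P[:,2],[50,90,99]), P[:,1].min(),P[:,1].max(),P[:,0].min(),P[:,0].max())
print("q",np.round(s["q"],3)); st()
print("hs");go([.600,.2336,.12],5.4)
```

```text
4745 12.576756925314173 [  0.2 -42.3  10. ] [-17.94286841   2.36984192   9.95709799] -56.27805168122461 -23.436286838701044 -11.950270464415755 18.23706108554231
q [-0.198  0.341 -0.269  1.853  0.109  0.962 -2.038]
t 2.63 pos [497.5 170.6 256.2] yaw 2.77 z [-0.    -0.001 -1.   ] F [ 1.3 -0.4 -0.9] w 85.6
hs
shift [105.4 -58.1 136.1] rot [ 0.001  0.    -0.046] | rows 4.4 0.4
```

>>> move_arm --linear '[[105,-58,136],[105,-58,136],[105,-58,136],[105,-58,136],[105,-58,136]]' --rot '[[0,0,-0.046],[0,0,-0.046],[0,0,-0.046],[0,0,-0.046],[0,0,-0.046]]' --hand 70

```text
clock: 3.05
eef_pos: [0.5996, 0.2355, 0.1154]
tool_rot: [0.999, 0.048, -0.002, 0.001]
ft_force: [-1.8, -0.3, -0.2]
grip_width: 0.0697
```

>>> move_arm --linear '[[0,0,0],[0,0,0],[0,0,0]]' --rot '[[0,0,0],[0,0,0],[0,0,0]]'

```text
clock: 3.3
eef_pos: [0.5992, 0.2351, 0.1214]
tool_rot: [0.999, 0.048, 0.0, 0.0]
ft_force: [0.2, 0.8, 0.6]
grip_width: 0.07
```

Run:
```python
from h import *
st();S=snap("wrist","w4"); 
go([.600,.2336,.029],5.4)
C=cloud(S); s=r.sense(); q=R.from_quat(s["tool_rot"])
P=q.inv().apply((C.reshape(-1,3)-s["eef_pos"]))*1000
for sg in (1,-1):
    m=(np.abs(P[:,0])<15)&(sg*P[:,1]>25)&(sg*P[:,1]<60)&(P[:,2]<40)&(P[:,2]>0); Q=P[m]; print(len(Q),Q[:,2].max(),sg*Q[:,1][Q[:,2]>Q[:,2].max()-4].min())
```

```text
t 3.3 pos [599.2 235.1 121.4] yaw 5.52 z [ 9.e-04 -2.e-04 -1.e+00] F [0.2 0.8 0.6] w 70.0
shift [ 0.3  1.7 92.9] rot [ 0.    -0.002  0.002] | rows 2.2 0.0
933 18.277831702216506 34.87972418202563
931 18.41881719686774 40.531565662185756
```

View pics/w4.png

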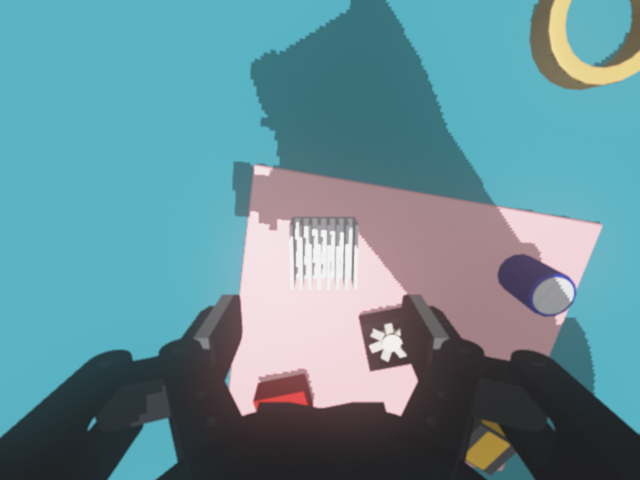

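>>> move_arm --linear '[[0,1.7,40],[0,1.7,75],[0,1.7,91],[0,1.7,91],[0,1.7,91]]' --rot '[[0,0,0],[0,0,0],[0,0,0],[0,0,0],[0,0,0]]'

```text
clock: 3.77
eef_pos: [0.5992, 0.2345, 0.0302]
tool_rot: [0.999, 0.049, 0.0, -0.0]
ft_force: [0.4, 1.0, -0.0]
grip_width: 0.07
```

>>> move_arm --linear '[[0,0,0],[0,0,0],[0,0,0],[0,0,0],[0,0,0]]' --rot '[[0,0,0],[0,0,0],[0,0,0],[0,0,0],[0,0,0]]' --hand 30 --newtons 35

```text
clock: 4.18
eef_pos: [0.6008, 0.2352, 0.0319]
tool_rot: [0.999, 0.049, 0.002, -0.001]
ft_force: [-0.7, -0.2, 6.2]
grip_width: 0.0434
```

Run:
```python
from h import *
st()
```

```text
t 4.18 pos [600.8 235.2  31.9] yaw 5.6 z [ 0.0037  0.0014 -1.    ] F [-0.7 -0.2  6.2] w 43.4
```

>>> move_arm --linear '[[0,0,0],[0,0,0]]' --rot '[[0,0,0],[0,0,0]]'

```text
clock: 4.35
eef_pos: [0.6008, 0.2352, 0.0319]
tool_rot: [0.999, 0.049, 0.002, -0.001]
ft_force: [-0.2, -0.2, 5.7]
grip_width: 0.0434
```

Run:
```python
from h import *
st()
go([.5973,-.110,.13],3.05)
```

```text
t 4.35 pos [600.8 235.2  31.9] yaw 5.59 z [ 0.0037  0.0014 -1.    ] F [-0.2 -0.2  5.7] w 43.4
shift [-36.8 343.1 -98.6] rot [-0.001 -0.004  0.044] | rows 8.6 0.4
```

>>> move_arm --linear '[[0,0,-25],[0,0,-60],[0,0,-100],[0,0,-100],[0,0,-100]]' --rot '[[0,0,0],[0,0,0],[0,0,0],[0,0,0],[0,0,0]]'

```text
clock: 4.77
eef_pos: [0.6015, 0.2356, 0.1335]
tool_rot: [0.999, 0.049, 0.004, -0.001]
ft_force: [0.0, 0.1, -1.3]
grip_width: 0.0433
```

Run:
```python
from h import *
st()
S=snap("wrist","w5"); 
go([.4973,-.110,.13],3.05)
```

```text
t 4.77 pos [601.5 235.6 133.5] yaw 5.59 z [ 0.0069  0.0029 -1.    ] F [ 0.   0.1 -1.3] w 43.3
shift [-135.8  333.2    0.5] rot [-0.001 -0.003  0.044] | rows 8.6 0.4
```

View pics/w5.png

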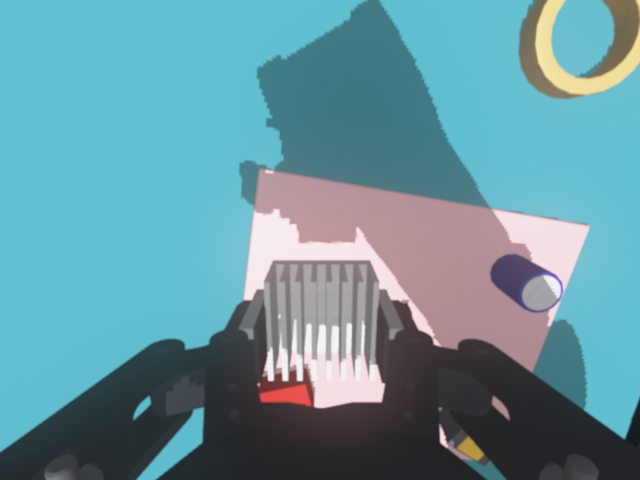

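>>> move_arm --linear '[[-136,333,0],[-136,333,0],[-136,333,0],[-136,333,0],[-136,333,0]]' --rot '[[0,0,0.044],[0,0,0.044],[0,0,0.044],[0,0,0.044],[0,0,0.044]]'

```text
clock: 5.23
eef_pos: [0.5377, 0.0331, 0.1283]
tool_rot: [1.0, 0.027, -0.001, 0.0]
ft_force: [-0.5, -0.4, -0.2]
grip_width: 0.0433
```

Run:
```python
from h import *
st()
go([.4973,-.110,.13],3.05)
```

```text
t 5.23 pos [537.7  33.1 128.3] yaw 3.11 z [-2.2e-03 -5.0e-04 -1.0e+00] F [-0.5 -0.4 -0.2] w 43.3
shift [-48.1 140.7  -1.6] rot [0.    0.002 0.001] | rows 3.6 0.0
```

>>> move_arm --linear '[[-48,140,-2],[-48,140,-2],[-48,140,-2],[-48,140,-2],[-48,140,-2]]' --rot '[[0,0,0],[0,0,0],[0,0,0],[0,0,0],[0,0,0]]'

```text
clock: 5.65
eef_pos: [0.4959, -0.1144, 0.1302]
tool_rot: [1.0, 0.022, -0.002, 0.002]
ft_force: [-0.5, -0.4, -1.3]
grip_width: 0.0431
```

>>> move_arm --linear '[[0,0,0],[0,0,0],[0,0,0]]' --rot '[[0,0,0],[0,0,0],[0,0,0]]'

```text
clock: 5.9
eef_pos: [0.4993, -0.1057, 0.1309]
tool_rot: [1.0, 0.028, -0.0, -0.001]
ft_force: [0.4, 0.4, -1.2]
grip_width: 0.0433
```

Run:
```python
from h import *
st(); s=r.sense(); S=snap("wrist","w6"); q=R.from_quat(s["tool_rot"])
C=cloud(S);P=q.inv().apply((C.reshape(-1,3)-s["eef_pos"])).reshape(480,640,3)*1000
m=(np.abs(P[...,1])<21)&(np.abs(P[...,0])<30)&(P[...,2]<35)&(P[...,2]>-10)
Q=P[m]; print(len(Q)); print(np.histogram(Q[:,2],bins=np.arange(-6,36,3)));
T=Q[Q[:,2]<Q[:,2].min()+5]; print("top z",np.percentile(Q[:,2],[1,5,10]),"x",np.percentile(T[:,0],[0,2,50,98,100]))
F=Q[(Q[:,2]>8)]; print("x of front pts",np.percentile(F[:,0],[50,90,99]))
go([.4973,-.110,.0425],3.05)
```

```text
t 5.9 pos [ 499.3 -105.7  130.9] yaw 3.23 z [-5.e-04  1.e-03 -1.e+00] F [ 0.4  0.4 -1.2] w 43.3
11319
(array([   0,    5, 4071,  661,  629,  579,  526,  555,  809, 3244,  200,
         40,    0]), array([-6, -3,  0,  3,  6,  9, 12, 15, 18, 21, 24, 27, 30, 33]))
top z [0.61328852 1.12391213 1.40769338] x [-23.28091673 -21.52045298   1.69057231  21.2379015   21.77881932]
x of front pts [ 5.11025915 21.07287347 21.49363686]
shift [-2.4  4.3 88.5] rot [-0.001  0.     0.003] | rows 2.1 0.0
```

View pics/w6.png

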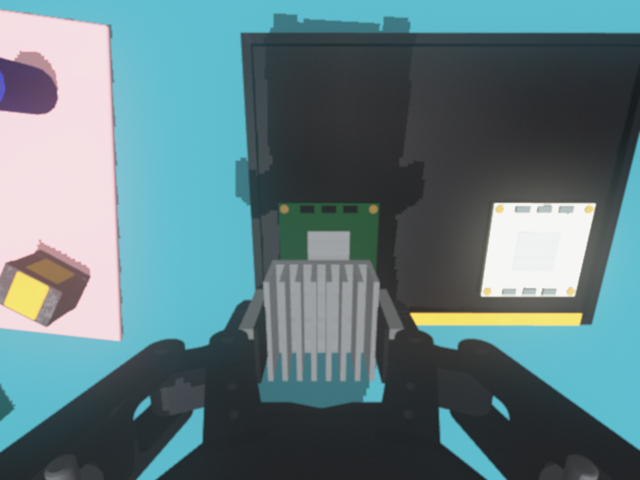

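>>> move_arm --linear '[[-2.4,4.3,35],[-2.4,4.3,65],[-2.4,4.3,80],[-2.4,4.3,80],[-2.4,4.3,80]]' --rot '[[0,0,0.003],[0,0,0.003],[0,0,0.003],[0,0,0.003],[0,0,0.003]]'

```text
clock: 6.37
eef_pos: [0.4969, -0.1106, 0.0509]
tool_rot: [1.0, 0.026, -0.001, -0.0]
ft_force: [0.4, -0.1, -0.7]
grip_width: 0.0434
```

>>> move_arm --linear '[[0,0,0],[0,0,0],[0,0,0]]' --rot '[[0,0,0],[0,0,0],[0,0,0]]'

```text
clock: 6.62
eef_pos: [0.4981, -0.1119, 0.0525]
tool_rot: [1.0, 0.026, 0.001, 0.0]
ft_force: [0.8, 0.1, -1.4]
grip_width: 0.0438
```

Run:
```python
from h import *
st(); S=load("w6.npz")
hsv=cv2.cvtColor(S["p"],cv2.COLOR_BGR2HSV);H,Sa,V=[hsv[...,i] for i in range(3)]
mm=np.zeros((480,640),np.uint8); mm[195:302,470:610]=((V>150)&(Sa<80))[195:302,470:610]
cs,_=cv2.findContours(mm,cv2.RETR_EXTERNAL,cv2.CHAIN_APPROX_NONE); cc=max(cs,key=cv2.contourArea)[:,0]
print("white",*rect(plane(S,cc,.014)))
go([.4973,-.1102,.0405],3.05)
```

```text
t 6.62 pos [ 498.1 -111.9   52.5] yaw 2.92 z [ 2.4e-03 -4.0e-04 -1.0e+00] F [ 0.8  0.1 -1.4] w 43.8
white [ 505.5 -260.8] [70.3 71.6] 3.3
shift [-0.7 -1.7 12. ] rot [ 0.001 -0.002 -0.002] | rows 0.3 0.0
```

>>> move_arm --linear '[[-0.5,-1.2,4],[-0.5,-1.2,8],[-0.5,-1.2,10.5],[-0.5,-1.2,10.5],[-0.5,-1.2,10.5]]' --rot '[[0,0,0],[0,0,0],[0,0,0],[0,0,0],[0,0,0]]'

```text
clock: 7.03
eef_pos: [0.4965, -0.1106, 0.0418]
tool_rot: [1.0, 0.025, -0.0, 0.0]
ft_force: [-5.0, 1.5, 16.5]
grip_width: 0.0432
```

Run:
```python
from h import *
st(); 
go([.4973,-.1102,.0405],3.05)
```

```text
t 7.03 pos [ 496.5 -110.6   41.8] yaw 2.91 z [-0.e+00 -3.e-04 -1.e+00] F [-5.   1.5 16.5] w 43.2
shift [ 0.8 -0.4  1.3] rot [ 0.     0.    -0.002] | rows 0.0 0.0
```

>>> move_arm --linear '[[0.8,-0.4,-1],[0.8,-0.4,-1],[0.8,-0.4,-1],[0.8,-0.4,-0.8]]' --rot '[[0,0,-0.002],[0,0,-0.002],[0,0,-0.002],[0,0,-0.002]]'

```text
clock: 7.37
eef_pos: [0.4974, -0.1102, 0.0418]
tool_rot: [1.0, 0.026, 0.0, 0.0]
ft_force: [-1.9, 0.7, 10.3]
grip_width: 0.043
```

Run:
```python
from h import *
st();
```

```text
t 7.37 pos [ 497.4 -110.2   41.8] yaw 3.03 z [ 2.e-04 -0.e+00 -1.e+00] F [-1.9  0.7 10.3] w 43.0
```

Spot on. Release and rise.

>>> move_arm --linear '[[0,0,0],[0,0,0],[0,0,0],[0,0,0]]' --rot '[[0,0,0],[0,0,0],[0,0,0],[0,0,0]]' --hand 64

```text
clock: 7.7
eef_pos: [0.4971, -0.1103, 0.0413]
tool_rot: [1.0, 0.026, -0.0, -0.0]
ft_force: [-0.0, -0.6, 0.1]
grip_width: 0.0642
```

>>> move_arm --linear '[[0,0,-30],[0,0,-70],[0,0,-110],[0,0,-130],[0,0,-130]]' --rot '[[0,0,0],[0,0,0],[0,0,0],[0,0,0],[0,0,0]]'

```text
clock: 8.12
eef_pos: [0.5002, -0.1108, 0.1761]
tool_rot: [1.0, 0.026, 0.004, 0.001]
ft_force: [0.9, 0.7, -0.1]
grip_width: 0.064
```

Run:
```python
from h import *
st(); S=snap("scene","s7"); S2=snap("side","d7")
for s in (S,S2):
    C=cloud(s); m=(np.abs(C[...,2]-.040)<.006)&(np.abs(C[...,0]-.497)<.04)&(np.abs(C[...,1]+.11)<.04)
    v,u=np.where(m); print(rect(plane(s,np.c_[u,v],.040)))
go([.535,.1769,.12],17.7)
```

```text
t 8.12 pos [ 500.2 -110.8  176.1] yaw 3.01 z [ 0.0082 -0.0016 -1.    ] F [ 0.9  0.7 -0.1] w 64.0
(array([ 498.4, -108.9]), array([49.2, 46.3]), 2.5)
(array([ 494.6, -105.5]), array([48.4, 52.5]), 2.9)
shift [  52.5 -285.1   51.9] rot [ 0.001 -0.001 -0.256] | rows 7.1 2.1
```

View pics/s7.png

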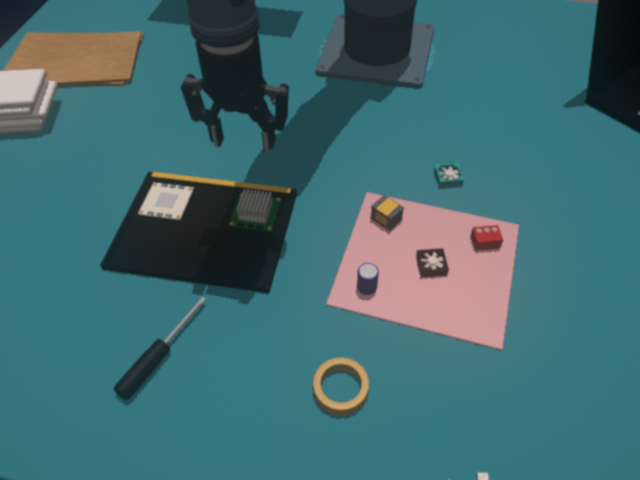

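>>> move_arm --linear '[[52,-285,52],[52,-285,52],[52,-285,52],[52,-285,52],[52,-285,52]]' --rot '[[0,0,-0.256],[0,0,-0.256],[0,0,-0.256],[0,0,-0.256],[0,0,-0.256]]'

```text
clock: 8.63
eef_pos: [0.5219, 0.0946, 0.1325]
tool_rot: [0.988, 0.154, -0.002, -0.0]
ft_force: [0.5, -0.5, 0.5]
grip_width: 0.0638
```

Run:
```python
from h import *
st(); 
go([.535,.1769,.12],17.7)
```

```text
t 8.63 pos [521.9  94.6 132.5] yaw 17.67 z [-3.4e-03 -5.0e-04 -1.0e+00] F [ 0.5 -0.5  0.5] w 63.8
shift [ 37.5 -74.5  12.4] rot [-0.001  0.003 -0.   ] | rows 2.0 0.0
```

>>> move_arm --linear '[[37,-74,12],[37,-74,12],[37,-74,12],[37,-74,12],[37,-74,12]]' --rot '[[0,0,0],[0,0,0],[0,0,0],[0,0,0],[0,0,0]]'

```text
clock: 9.05
eef_pos: [0.5349, 0.1741, 0.121]
tool_rot: [0.988, 0.154, -0.002, 0.001]
ft_force: [-0.4, -0.1, 0.0]
grip_width: 0.0642
```

Run:
```python
from h import *
st(); S=snap("wrist","w8")
C=cloud(S); m=(np.abs(C[...,2]-.019)<.0035)&(np.abs(C[...,0]-.535)<.04)&(np.abs(C[...,1]-.177)<.04)
v,u=np.where(m); print(rect(plane(S,np.c_[u,v],.019)))
st();go([.535,.1769,.029],17.7)
```

```text
t 9.05 pos [534.9 174.1 121. ] yaw 17.73 z [-0.0032 -0.0017 -1.    ] F [-0.4 -0.1  0. ] w 64.2
(array([535.7, 176.7]), array([40.4, 40. ]), 17.8)
t 9.1 pos [535.3 173.1 121.4] yaw 17.63 z [-0.0025 -0.0019 -1.    ] F [-0.5 -0.2 -0.6] w 64.0
shift [ 1.2 -3.8 92.4] rot [ 0.001  0.003 -0.001] | rows 2.2 0.0
```

View pics/w8.png

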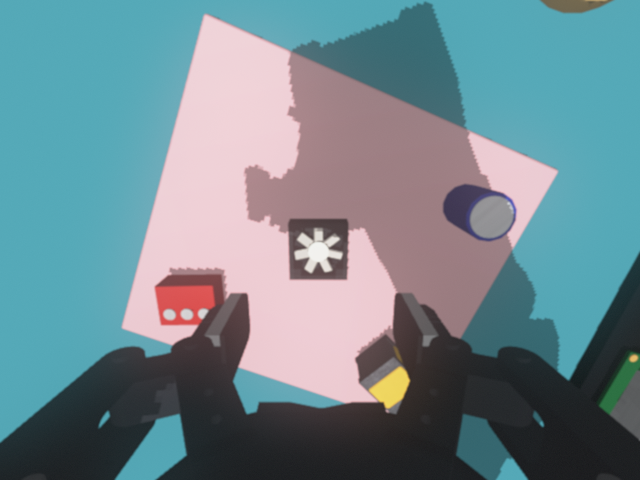

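>>> move_arm --linear '[[1.2,-3.8,40],[1.2,-3.8,75],[1.2,-3.8,90.5],[1.2,-3.8,90.5],[1.2,-3.8,90.5]]' --rot '[[0,0,0],[0,0,0],[0,0,0],[0,0,0],[0,0,0]]'

```text
clock: 9.52
eef_pos: [0.5356, 0.177, 0.0317]
tool_rot: [0.988, 0.153, -0.001, 0.001]
ft_force: [0.3, -0.8, 0.1]
grip_width: 0.0639
```

Run:
```python
from h import *
st();go([.5355,.1768,.0305],17.7)
```

```text
t 9.52 pos [535.6 177.   31.7] yaw 17.58 z [-0.0019 -0.0014 -1.    ] F [ 0.3 -0.8  0.1] w 63.9
shift [-0.2  0.1  1.2] rot [ 0.001  0.002 -0.002] | rows 0.0 0.0
```

>>> move_arm --linear '[[0,0,0.5],[0,0,0.5],[0,0,0.5],[0,0,0.5],[0,0,0.5]]' --rot '[[0,0,0],[0,0,0],[0,0,0],[0,0,0],[0,0,0]]' --hand 26 --newtons 30

```text
clock: 9.93
eef_pos: [0.5374, 0.1788, 0.0335]
tool_rot: [0.988, 0.153, 0.001, 0.0]
ft_force: [-1.0, -1.4, 7.5]
grip_width: 0.0389
```

>>> move_arm --linear '[[0,0,-25],[0,0,-60],[0,0,-100],[0,0,-110],[0,0,-110]]' --rot '[[0,0,0],[0,0,0],[0,0,0],[0,0,0],[0,0,0]]'

```text
clock: 10.35
eef_pos: [0.5387, 0.1799, 0.1461]
tool_rot: [0.988, 0.154, 0.004, -0.001]
ft_force: [-0.1, 0.4, -0.5]
grip_width: 0.0392
```

Run:
```python
from h import *
st();go([.4973,-.110,.14],3.05)
```

```text
t 10.35 pos [538.7 179.9 146.1] yaw 17.68 z [ 0.0077  0.0027 -1.    ] F [-0.1  0.4 -0.5] w 39.2
shift [-127.5  263.6    5. ] rot [-0.001 -0.008  0.255] | rows 7.0 2.0
```

>>> move_arm --linear '[[-127,263,5],[-127,263,5],[-127,263,5],[-127,263,5],[-127,263,5]]' --rot '[[0,0,0.255],[0,0,0.255],[0,0,0.255],[0,0,0.255],[0,0,0.255]]'

```text
clock: 10.77
eef_pos: [0.5055, -0.0292, 0.1375]
tool_rot: [1.0, 0.027, -0.001, 0.0]
ft_force: [0.4, 0.2, -0.2]
grip_width: 0.0389
```

Run:
```python
from h import *
st();go([.4973,-.110,.14],3.05)
```

```text
t 10.77 pos [505.5 -29.2 137.5] yaw 3.11 z [-1.e-03 -3.e-04 -1.e+00] F [ 0.4  0.2 -0.2] w 38.9
shift [-12.6  80.2  -2.5] rot [0.    0.001 0.001] | rows 1.9 0.0
```

>>> move_arm --linear '[[-12,80,-2],[-12,80,-2],[-12,80,-2],[-12,80,-2],[-12,80,-2]]' --rot '[[0,0,0],[0,0,0],[0,0,0],[0,0,0],[0,0,0]]'

```text
clock: 11.18
eef_pos: [0.4987, -0.1073, 0.1396]
tool_rot: [1.0, 0.027, -0.0, -0.0]
ft_force: [0.2, 1.2, -0.5]
grip_width: 0.0393
```

>>> move_arm --linear '[[0,0,0],[0,0,0],[0,0,0]]' --rot '[[0,0,0],[0,0,0],[0,0,0]]'

```text
clock: 11.43
eef_pos: [0.4993, -0.1064, 0.1401]
tool_rot: [1.0, 0.028, -0.0, -0.0]
ft_force: [-0.1, -0.3, -0.5]
grip_width: 0.0393
```

Run:
```python
from h import *
st(); s=r.sense(); S=snap("wrist","w9"); q=R.from_quat(s["tool_rot"])
C=cloud(S);P=q.inv().apply((C.reshape(-1,3)-s["eef_pos"])).reshape(480,640,3)*1000
m=(np.abs(P[...,1])<18.5)&(np.abs(P[...,0])<30)&(P[...,2]<35)&(P[...,2]>0)
Q=P[m]; print(len(Q)); print(np.histogram(Q[:,2],bins=np.arange(0,36,2)));
z0=np.percentile(Q[:,2],20); T=Q[np.abs(Q[:,2]-z0)<2]; print("top z",z0,"x",np.percentile(T[:,0],[0,1,50,99,100]))
m=(np.abs(C[...,2]-.040)<.004)&(np.abs(C[...,0]-.497)<.04)&(np.abs(C[...,1]+.11)<.04)
v,u=np.where(m); print("hs top visible",rect(plane(S,np.c_[u,v],.040)))
st()
```

```text
t 11.43 pos [ 499.3 -106.4  140.1] yaw 3.23 z [-2.e-04  5.e-04 -1.e+00] F [-0.1 -0.3 -0.5] w 39.3
8074
(array([   0,    0,    0,    0,    0,    0,  465, 2600, 1603, 1043,  342,
        311, 1319,  334,   57,    0,    0]), array([ 0,  2,  4,  6,  8, 10, 12, 14, 16, 18, 20, 22, 24, 26, 28, 30, 32,
       34]))
top z 14.750879846524255 x [-23.66847366 -22.81137422  -2.17828838  17.40772377  17.81136788]
hs top visible (array([ 505.2, -109.8]), array([28.6, 44. ]), 3.3)
t 11.48 pos [ 499.3 -106.7  140.1] yaw 3.21 z [-1.e-04  3.e-04 -1.e+00] F [ 0.2  0.2 -0.6] w 38.9
```

View pics/w9.png

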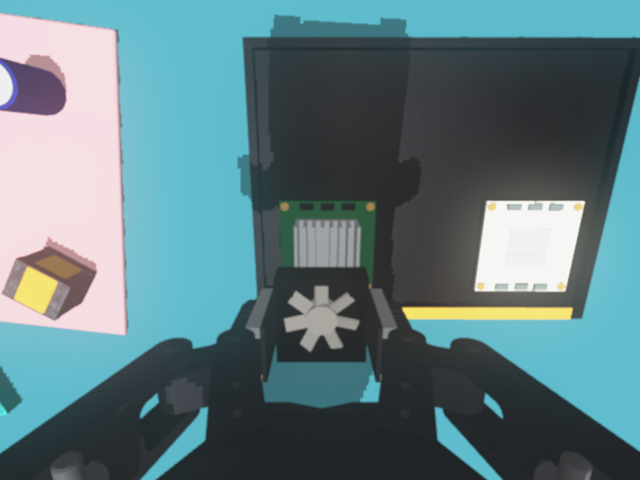

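Run:
```python
from h import *
go([.500,-.1099,.078],3.05)
```

```text
shift [ 0.5  3.3 62.1] rot [-0.     0.     0.003] | rows 1.5 0.0
```

>>> move_arm --linear '[[0.5,3.3,30],[0.5,3.3,55],[0.5,3.3,62],[0.5,3.3,62],[0.5,3.3,62]]' --rot '[[0,0,0.003],[0,0,0.003],[0,0,0.003],[0,0,0.003],[0,0,0.003]]'

```text
clock: 11.9
eef_pos: [0.5, -0.1107, 0.0786]
tool_rot: [1.0, 0.026, -0.0, -0.0]
ft_force: [-0.6, -0.1, 0.5]
grip_width: 0.0391
```

>>> move_arm --linear '[[0,0,0],[0,0,0],[0,0,0]]' --rot '[[0,0,0],[0,0,0],[0,0,0]]'

```text
clock: 12.15
eef_pos: [0.5006, -0.1113, 0.0793]
tool_rot: [1.0, 0.025, 0.001, 0.0]
ft_force: [-0.2, 1.2, -0.9]
grip_width: 0.0393
```

Run:
```python
from h import *
st(); go([.500,-.1099,.0695],3.05)
```

```text
t 12.15 pos [ 500.6 -111.3   79.3] yaw 2.91 z [ 1.9e-03 -4.0e-04 -1.0e+00] F [-0.2  1.2 -0.9] w 39.3
shift [-0.5 -1.4  9.8] rot [ 0.    -0.002 -0.002] | rows 0.2 0.0
```

>>> move_arm --linear '[[-0.5,-1.3,4],[-0.5,-1.3,7],[-0.5,-1.3,9],[-0.5,-1.3,9],[-0.5,-1.3,9]]' --rot '[[0,0,-0.002],[0,0,-0.002],[0,0,-0.002],[0,0,-0.002],[0,0,-0.002]]'

```text
clock: 12.57
eef_pos: [0.4991, -0.1098, 0.0695]
tool_rot: [1.0, 0.026, -0.0, 0.0]
ft_force: [-1.7, 0.4, 7.9]
grip_width: 0.0394
```

Run:
```python
from h import *
st(); go([.500,-.1099,.0695],3.05)
```

```text
t 12.57 pos [ 499.1 -109.8   69.5] yaw 3.03 z [-4.e-04 -0.e+00 -1.e+00] F [-1.7  0.4  7.9] w 39.4
shift [ 0.9  0.2 -0. ] rot [ 0.  0. -0.] | rows 0.0 0.0
```

>>> move_arm --linear '[[0.8,0,-0.8],[0.8,0,-0.8],[0.8,0,-0.6],[0.8,0,-0.4]]' --rot '[[0,0,0],[0,0,0],[0,0,0],[0,0,0]]'

```text
clock: 12.9
eef_pos: [0.5, -0.1099, 0.0695]
tool_rot: [1.0, 0.026, -0.0, -0.0]
ft_force: [-1.1, -1.2, 3.4]
grip_width: 0.0392
```

Run:
```python
from h import *
st(); s=r.sense(); S=snap("wrist","w10"); q=R.from_quat(s["tool_rot"])
C=cloud(S)
for z,t in ((.055,"fan"),):
    m=(np.abs(C[...,2]-z)<.004)&(np.abs(C[...,0]-.497)<.03)&(np.abs(C[...,1]+.11)<.019)
    v,u=np.where(m); P=plane(S,np.c_[u,v],z)*1000; e=R.from_euler('z',-3.05,degrees=True).apply(P-[497.4,-110,0]); print(t,len(u),np.percentile(e[:,0],[.5,99.5]),np.percentile(e[:,1],[.5,99.5]))
```

```text
t 12.9 pos [ 500.  -109.9   69.5] yaw 3.02 z [-2.e-04  0.e+00 -1.e+00] F [-1.1 -1.2  3.4] w 39.2
fan 5304 [-20.21633178  21.22925629] [-19.41624368  19.41712651]
```

View pics/w10.png

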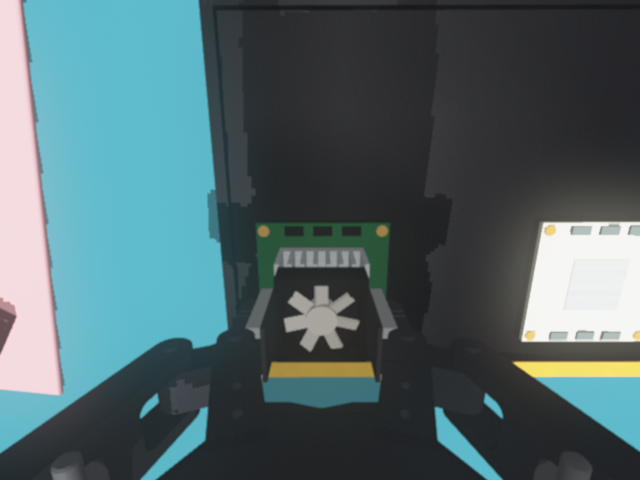

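>>> move_arm --linear '[[0,0,0],[0,0,0],[0,0,0],[0,0,0]]' --rot '[[0,0,0],[0,0,0],[0,0,0],[0,0,0]]' --hand 64

```text
clock: 13.28
eef_pos: [0.5, -0.1098, 0.0696]
tool_rot: [1.0, 0.026, -0.0, 0.0]
ft_force: [-0.4, 0.2, 0.1]
grip_width: 0.0643
```

>>> move_arm --linear '[[0,0,-30],[0,0,-70],[0,0,-110],[0,0,-110],[0,0,-110]]' --rot '[[0,0,0],[0,0,0],[0,0,0],[0,0,0],[0,0,0]]'

```text
clock: 13.7
eef_pos: [0.5016, -0.1102, 0.1819]
tool_rot: [1.0, 0.026, 0.002, 0.001]
ft_force: [0.4, -0.8, -0.6]
grip_width: 0.0641
```

>>> move_arm --linear '[[-50,-30,0],[-50,-30,0],[-50,-30,0],[-50,-30,0]]' --rot '[[0,0,0],[0,0,0],[0,0,0],[0,0,0]]'

```text
clock: 14.03
eef_pos: [0.4471, -0.0822, 0.1786]
tool_rot: [1.0, 0.027, -0.001, -0.0]
ft_force: [0.4, 0.0, 0.4]
grip_width: 0.0637
```

Run:
```python
from h import *
st(); S=snap("wrist","w11")
C=cloud(S)
for z,t,h in ((.055,"fan",.035),(.040,"hs",.035)):
    m=(np.abs(C[...,2]-z)<.003)&(np.abs(C[...,0]-.497)<h)&(np.abs(C[...,1]+.11)<h)
    v,u=np.where(m); print(t,len(u),rect(plane(S,np.c_[u,v],z)))
go([.4595,.096,.15],60.5)
```

```text
t 14.03 pos [447.1 -82.2 178.6] yaw 3.08 z [-2.4e-03  1.0e-04 -1.0e+00] F [0.4 0.  0.4] w 63.7
fan 1945 (array([ 497.3, -109.9]), array([39.3, 40.2]), 3.1)
hs 241 (array([ 496.6, -110.1]), array([43.1, 44. ]), 3.1)
shift [  20.7 -177.8   28.9] rot [-1.000e-03  1.000e-03 -1.003e+00] | rows 4.3 8.0
```

View pics/w11.png

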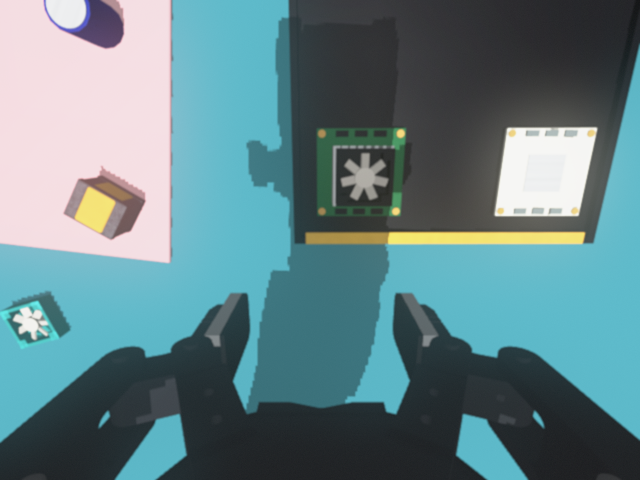

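>>> move_arm --linear '[[21,-178,29],[21,-178,29],[21,-178,29],[21,-178,29],[21,-178,29]]' --rot '[[0,0,-1.003],[0,0,-1.003],[0,0,-1.003],[0,0,-1.003],[0,0,-1.003]]' --hand 60

```text
clock: 14.5
eef_pos: [0.4607, 0.1028, 0.1499]
tool_rot: [0.941, 0.338, 0.001, -0.002]
ft_force: [1.0, -0.1, 0.1]
grip_width: 0.0602
```

Run:
```python
from h import *
st();go([.4595,.096,.125],60.5)
```

```text
t 14.5 pos [460.7 102.8 149.9] yaw 39.51 z [ 6.0e-04  4.2e-03 -1.0e+00] F [ 1.  -0.1  0.1] w 60.2
shift [-5.3  4.6 24.9] rot [-0.002 -0.004 -0.366] | rows 0.6 2.9
```

>>> move_arm --linear '[[-5,4.5,25],[-5,4.5,25],[-5,4.5,25],[-5,4.5,25],[-5,4.5,25]]' --rot '[[0,0,-0.366],[0,0,-0.366],[0,0,-0.366],[0,0,-0.366],[0,0,-0.366]]'

```text
clock: 14.92
eef_pos: [0.4597, 0.0896, 0.1252]
tool_rot: [0.868, 0.497, 0.0, -0.0]
ft_force: [-0.6, -0.2, 0.0]
grip_width: 0.0599
```

Run:
```python
from h import *
st(); S=snap("wrist","w12")
C=cloud(S); m=(np.abs(C[...,2]-.034)<.004)&(np.abs(C[...,0]-.4595)<.04)&(np.abs(C[...,1]-.096)<.04)
v,u=np.where(m); print(len(u),rect(plane(S,np.c_[u,v],.034)))
st();go([.4595,.096,.033],60.5)
```

```text
t 14.92 pos [459.7  89.6 125.2] yaw 59.55 z [-3.e-04  8.e-04 -1.e+00] F [-0.6 -0.2  0. ] w 59.9
3017 (array([459.3,  95.7]), array([41.2, 31.7]), 60.5)
t 14.97 pos [459.6  89.6 125.4] yaw 59.55 z [ 0.e+00  5.e-04 -1.e+00] F [ 0.3 -0.3  0.2] w 60.0
shift [ 5.5 -3.3 92.4] rot [-0.    -0.    -0.017] | rows 2.2 0.1
```

View pics/w12.png

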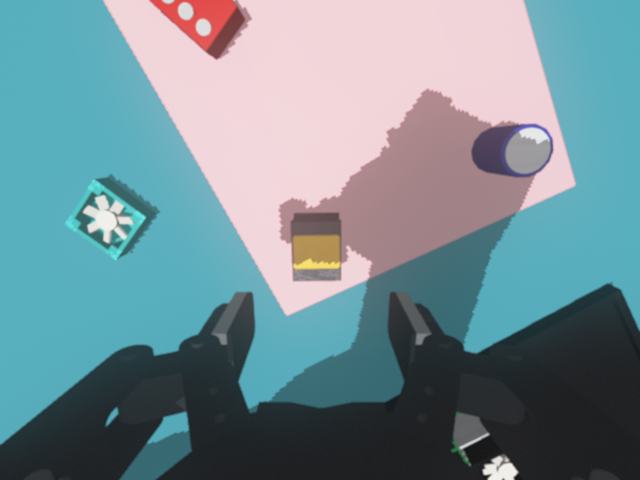

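>>> move_arm --linear '[[5.3,-3.2,40],[5.3,-3.2,75],[5.3,-3.2,92],[5.3,-3.2,92],[5.3,-3.2,92]]' --rot '[[0,0,-0.017],[0,0,-0.017],[0,0,-0.017],[0,0,-0.017],[0,0,-0.017]]'

```text
clock: 15.38
eef_pos: [0.4588, 0.0959, 0.0334]
tool_rot: [0.863, 0.505, -0.001, -0.0]
ft_force: [0.6, 0.5, 1.3]
grip_width: 0.0597
```

Run:
```python
from h import *
st();go([.4594,.0958,.033],60.5)
```

```text
t 15.38 pos [458.8  95.9  33.4] yaw 60.69 z [-1.1e-03 -5.0e-04 -1.0e+00] F [0.6 0.5 1.3] w 59.7
shift [0.2 0.6 0.4] rot [-0.001  0.001  0.003] | rows 0.0 0.0
```

>>> move_arm --linear '[[0.2,0.6,0],[0.2,0.6,0],[0.2,0.6,0],[0.2,0.6,0],[0.2,0.6,0]]' --rot '[[0,0,0],[0,0,0],[0,0,0],[0,0,0],[0,0,0]]' --hand 18 --newtons 40

```text
clock: 15.8
eef_pos: [0.4609, 0.0959, 0.0352]
tool_rot: [0.863, 0.506, 0.001, 0.001]
ft_force: [-1.1, -0.6, 7.1]
grip_width: 0.0312
```

>>> move_arm --linear '[[0,0,0],[0,0,0],[0,0,-30],[0,0,-70],[0,0,-110]]' --rot '[[0,0,0],[0,0,0],[0,0,0],[0,0,0],[0,0,0]]'

```text
clock: 16.22
eef_pos: [0.4587, 0.0955, 0.1451]
tool_rot: [0.863, 0.506, -0.001, -0.0]
ft_force: [0.9, 0.4, -1.1]
grip_width: 0.0313
```

Run:
```python
from h import *
st();go([.5012,-.185,.145],93.05)
```

```text
t 16.22 pos [458.7  95.5 145.1] yaw 60.77 z [-1.7e-03 -2.0e-04 -1.0e+00] F [ 0.9  0.4 -1.1] w 31.3
shift [-224.   174.1    0. ] rot [-0.002  0.001 -0.563] | rows 6.8 4.5
```

>>> move_arm --linear '[[-224,174,0],[-224,174,0],[-224,174,0],[-224,174,0],[-224,174,0]]' --rot '[[0,0,-0.563],[0,0,-0.563],[0,0,-0.563],[0,0,-0.563],[0,0,-0.563]]'

```text
clock: 16.63
eef_pos: [0.4893, -0.1002, 0.1447]
tool_rot: [0.686, 0.728, 0.0, 0.001]
ft_force: [2.2, 0.4, -2.1]
grip_width: 0.0312
```

Run:
```python
from h import *
st();go([.5012,-.185,.145],93.05)
```

```text
t 16.63 pos [ 489.3 -100.2  144.7] yaw 93.38 z [ 1.4e-03 -6.0e-04 -1.0e+00] F [ 2.2  0.4 -2.1] w 31.2
shift [-85.3   6.9  -0.3] rot [0.001 0.001 0.006] | rows 2.1 0.0
```

>>> move_arm --linear '[[-85,7,0],[-85,7,0],[-85,7,0],[-85,7,0],[-85,7,0]]' --rot '[[0,0,0.006],[0,0,0.006],[0,0,0.006],[0,0,0.006],[0,0,0.006]]'

```text
clock: 17.05
eef_pos: [0.5005, -0.1827, 0.144]
tool_rot: [0.691, 0.723, 0.0, 0.0]
ft_force: [0.1, 1.4, -1.1]
grip_width: 0.0312
```

>>> move_arm --linear '[[0,0,0],[0,0,0],[0,0,0]]' --rot '[[0,0,0],[0,0,0],[0,0,0]]'

```text
clock: 17.3
eef_pos: [0.5008, -0.1815, 0.1438]
tool_rot: [0.689, 0.724, 0.0, -0.0]
ft_force: [-0.4, -0.3, -1.0]
grip_width: 0.0314
```

Run:
```python
from h import *
st(); s=r.sense(); S=snap("wrist","w13"); q=R.from_quat(s["tool_rot"])
C=cloud(S);P=q.inv().apply((C.reshape(-1,3)-s["eef_pos"])).reshape(480,640,3)*1000
m=(np.abs(P[...,1])<14.5)&(np.abs(P[...,0])<30)&(P[...,2]<38)&(P[...,2]>-10)
Q=P[m]; print(len(Q)); print(np.histogram(Q[:,2],bins=np.arange(-10,40,3)));
z0=np.percentile(Q[:,2],10); T=Q[np.abs(Q[:,2]-z0)<3]; print("top z",z0,"x",np.percentile(T[:,0],[0,1,50,99,100]))
st()
```

```text
t 17.3 pos [ 500.8 -181.5  143.8] yaw 92.83 z [ 1.e-04  2.e-04 -1.e+00] F [-0.4 -0.3 -1. ] w 31.4
8421
(array([   0,    0,    6, 6503,  417,  221,  190,  202,  173,  175,  156,
        144,  145,   89,    0,    0]), array([-10,  -7,  -4,  -1,   2,   5,   8,  11,  14,  17,  20,  23,  26,
        29,  32,  35,  38]))
top z 0.11816985643707882 x [-21.91536875 -20.89250707   0.58360549  18.78701291  19.26658345]
t 17.35 pos [ 500.8 -181.8  143.8] yaw 92.81 z [ 1.e-04  1.e-04 -1.e+00] F [-0.8 -0.  -1.1] w 30.8
```

View pics/w13.png

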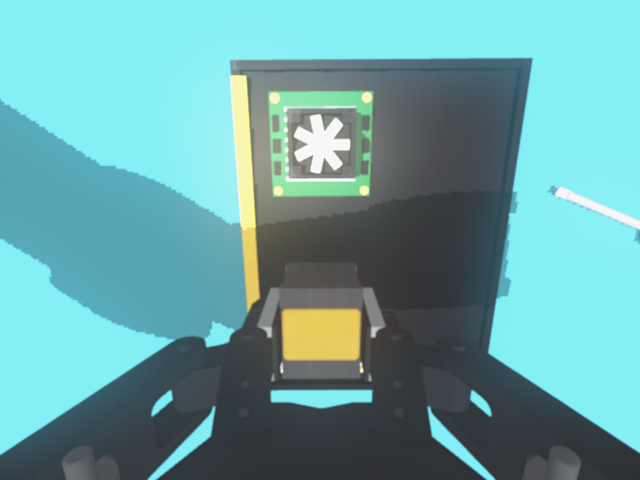

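Run:
```python
from h import *
go([.5012,-.1844,.046],93.05)
```

```text
shift [-2.7  0.3 97.8] rot [ 0.    -0.    -0.004] | rows 2.3 0.0
```

>>> move_arm --linear '[[-2.7,0.3,35],[-2.7,0.3,70],[-2.7,0.3,92],[-2.7,0.3,98],[-2.7,0.3,98]]' --rot '[[0,0,-0.004],[0,0,-0.004],[0,0,-0.004],[0,0,-0.004],[0,0,-0.004]]'

```text
clock: 17.77
eef_pos: [0.5001, -0.1846, 0.0443]
tool_rot: [0.688, 0.725, -0.001, -0.002]
ft_force: [-0.3, 0.3, -1.3]
grip_width: 0.0312
```

>>> move_arm --linear '[[0,0,0],[0,0,0],[0,0,0]]' --rot '[[0,0,0],[0,0,0],[0,0,0]]'

```text
clock: 18.02
eef_pos: [0.5023, -0.1859, 0.0472]
tool_rot: [0.689, 0.725, 0.001, 0.001]
ft_force: [-0.2, 0.5, -1.6]
grip_width: 0.0313
```

Run:
```python
from h import *
st();go([.5012,-.1844,.036],93.05)
```

```text
t 18.02 pos [ 502.3 -185.9   47.2] yaw 92.92 z [ 2.6e-03 -9.0e-04 -1.0e+00] F [-0.2  0.5 -1.6] w 31.3
shift [ 1.6 -1.1 11.2] rot [ 0.003  0.001 -0.002] | rows 0.3 0.0
```

>>> move_arm --linear '[[1.2,-0.4,4],[1.2,-0.4,8],[1.2,-0.4,10.5],[1.2,-0.4,10.5],[1.2,-0.4,10.5]]' --rot '[[0,0,-0.002],[0,0,-0.002],[0,0,-0.002],[0,0,-0.002],[0,0,-0.002]]'

```text
clock: 18.43
eef_pos: [0.5011, -0.1845, 0.0371]
tool_rot: [0.688, 0.726, -0.001, 0.001]
ft_force: [-7.1, 1.2, 26.0]
grip_width: 0.0314
```

Run:
```python
from h import *
st();go([.5012,-.1844,.036],93.05)
```

```text
t 18.43 pos [ 501.1 -184.5   37.1] yaw 93.04 z [ 2.0e-04 -1.8e-03 -1.0e+00] F [-7.1  1.2 26. ] w 31.4
shift [0.1 0.1 1.1] rot [ 0.     0.002 -0.   ] | rows 0.0 0.0
```

>>> move_arm --linear '[[0,0,-1.3],[0,0,-1.3],[0,0,-1.3]]' --rot '[[0,0,0],[0,0,0],[0,0,0]]'

```text
clock: 18.68
eef_pos: [0.5011, -0.1846, 0.0372]
tool_rot: [0.688, 0.726, -0.0, 0.0]
ft_force: [-2.8, 0.3, 11.7]
grip_width: 0.0314
```

Run:
```python
from h import *
st();go([.5012,-.1844,.037],93.05)
```

```text
t 18.68 pos [ 501.1 -184.6   37.2] yaw 93.04 z [ 6.e-04 -8.e-04 -1.e+00] F [-2.8  0.3 11.7] w 31.4
shift [0.1 0.1 0.2] rot [ 0.001  0.001 -0.   ] | rows 0.0 0.0
```

Release, rise, then head for the capacitor at (594, 90).

>>> move_arm --linear '[[0,0,-0.5],[0,0,-0.5],[0,0,-0.5],[0,0,-0.5]]' --rot '[[0,0,0],[0,0,0],[0,0,0],[0,0,0]]' --hand 52

```text
clock: 19.02
eef_pos: [0.5005, -0.1844, 0.0367]
tool_rot: [0.688, 0.726, -0.0, -0.0]
ft_force: [-0.5, 0.6, -0.2]
grip_width: 0.0517
```

>>> move_arm --linear '[[0,0,-30],[0,0,-70],[0,0,-110],[0,0,-130],[0,0,-130]]' --rot '[[0,0,0],[0,0,0],[0,0,0],[0,0,0],[0,0,0]]'

```text
clock: 19.43
eef_pos: [0.5036, -0.185, 0.1714]
tool_rot: [0.688, 0.726, 0.002, 0.004]
ft_force: [0.6, -0.4, 0.3]
grip_width: 0.052
```

Run:
```python
from h import *
st();go([.594,.0902,.14],60)
```

```text
t 19.43 pos [ 503.6 -185.   171.4] yaw 93.02 z [ 0.0075 -0.0028 -1.    ] F [ 0.6 -0.4  0.3] w 52.0
shift [270.2 104.6  31.3] rot [0.008 0.001 0.576] | rows 7.0 4.6
```

>>> move_arm --linear '[[270,105,30],[270,105,30],[270,105,30],[270,105,30],[270,105,30]]' --rot '[[0,0,0],[0,0,0],[0,0,0],[0,0,0],[0,0,0]]'

```text
clock: 19.85
eef_pos: [0.5652, 0.014, 0.1442]
tool_rot: [0.688, 0.725, -0.001, -0.0]
ft_force: [0.9, -0.1, 0.1]
grip_width: 0.0517
```

Run:
```python
from h import *
st();go([.594,.0902,.14],93)
```

```text
t 19.85 pos [565.2  14.  144.2] yaw 93.01 z [-1.2e-03 -3.0e-04 -1.0e+00] F [ 0.9 -0.1  0.1] w 51.7
shift [74.6 32.7  4.2] rot [-0.001  0.     0.   ] | rows 2.0 0.0
```

>>> move_arm --linear '[[74.5,32.5,4],[74.5,32.5,4],[74.5,32.5,4],[74.5,32.5,4],[74.5,32.5,4]]' --rot '[[0,0,0],[0,0,0],[0,0,0],[0,0,0],[0,0,0]]'

```text
clock: 20.27
eef_pos: [0.5932, 0.088, 0.1402]
tool_rot: [0.688, 0.726, -0.001, -0.0]
ft_force: [-0.3, -0.8, -0.0]
grip_width: 0.052
```

Run:
```python
from h import *
st(); S=snap("wrist","w14")
C=cloud(S); m=(np.abs(C[...,2]-.044)<.004)&(np.abs(C[...,0]-.594)<.03)&(np.abs(C[...,1]-.09)<.03)
v,u=np.where(m); print(len(u),rect(plane(S,np.c_[u,v],.044)))
st();go([.594,.0902,.050],93)
```

```text
t 20.27 pos [593.2  88.  140.2] yaw 93.06 z [-0.002  -0.0011 -1.    ] F [-0.3 -0.8 -0. ] w 52.0
1517 (array([593.8,  89.6]), array([29.1, 29.8]), 3.1)
t 20.32 pos [593.4  86.9 140.5] yaw 92.96 z [-0.0016 -0.0014 -1.    ] F [-0.5 -0.1  0.5] w 52.0
shift [ 3.4  1.  90.4] rot [-0.002  0.001 -0.001] | rows 2.2 0.0
```

View pics/w14.png

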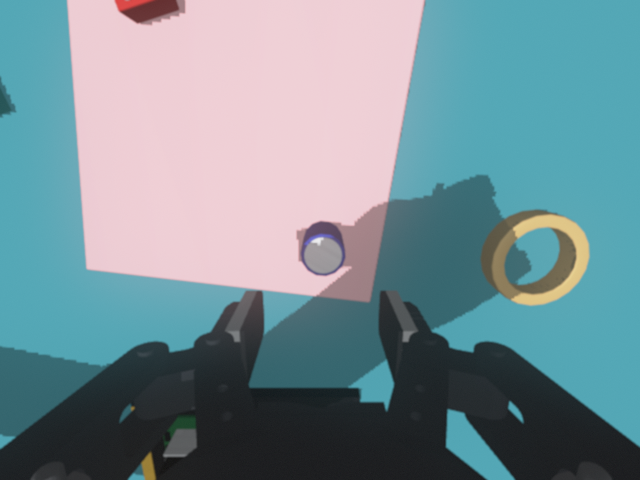

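>>> move_arm --linear '[[3.0,0.7,40],[3.0,0.7,78],[3.0,0.7,98],[3.0,0.7,98],[3.0,0.7,98]]' --rot '[[0,0,0],[0,0,0],[0,0,0],[0,0,0],[0,0,0]]'

```text
clock: 20.73
eef_pos: [0.5937, 0.0898, 0.0428]
tool_rot: [0.689, 0.725, -0.001, -0.0]
ft_force: [0.5, 1.2, 0.6]
grip_width: 0.0519
```

Run:
```python
from h import *
st(); go([.5939,.0898,.042],93)
```

```text
t 20.73 pos [593.7  89.8  42.8] yaw 92.93 z [-0.0023 -0.001  -1.    ] F [0.5 1.2 0.6] w 51.9
shift [0.  0.2 0.8] rot [-0.002  0.001 -0.001] | rows 0.0 0.0
```

>>> move_arm --linear '[[0,0,0],[0,0,0],[0,0,0],[0,0,0],[0,0,0]]' --rot '[[0,0,0],[0,0,0],[0,0,0],[0,0,0],[0,0,0]]' --hand 18 --newtons 35

```text
clock: 21.15
eef_pos: [0.596, 0.0914, 0.0456]
tool_rot: [0.688, 0.725, 0.001, 0.001]
ft_force: [-0.7, -0.5, 7.8]
grip_width: 0.0289
```

>>> move_arm --linear '[[0,0,0],[0,0,0],[0,0,-30],[0,0,-70],[0,0,-105]]' --rot '[[0,0,0],[0,0,0],[0,0,0],[0,0,0],[0,0,0]]'

```text
clock: 21.57
eef_pos: [0.5943, 0.0917, 0.1506]
tool_rot: [0.688, 0.726, 0.0, 0.0]
ft_force: [1.0, 0.1, -0.3]
grip_width: 0.0289
```

Run:
```python
from h import *
t=np.radians(3.05); w=np.array([.5053,-.2606]); ux=np.array([np.cos(t),np.sin(t)])
tgt=w+ux*.0845; print("target",tgt)
st(); go([*tgt,.148],93.05)
```

```text
target [ 0.5896803  -0.25610397]
t 21.57 pos [594.3  91.7 150.6] yaw 93.06 z [ 2.e-04  2.e-04 -1.e+00] F [ 1.   0.1 -0.3] w 28.9
shift [-347.   -23.2    2.5] rot [ 0. -0.  0.] | rows 8.3 0.0
```

>>> move_arm --linear '[[-347,-23,0],[-347,-23,0],[-347,-23,0],[-347,-23,0],[-347,-23,0]]' --rot '[[0,0,0],[0,0,0],[0,0,0],[0,0,0],[0,0,0]]'

```text
clock: 21.98
eef_pos: [0.5916, -0.1189, 0.1495]
tool_rot: [0.688, 0.726, 0.0, 0.001]
ft_force: [0.6, 0.0, -1.3]
grip_width: 0.0286
```

Run:
```python
from h import *
st(); go([.5897,-.2561,.148],93.05)
```

```text
t 21.98 pos [ 591.6 -118.9  149.5] yaw 93.05 z [ 1.4e-03 -7.0e-04 -1.0e+00] F [ 0.6  0.  -1.3] w 28.6
shift [-136.9   -9.2    1.6] rot [ 0.001  0.001 -0.   ] | rows 3.3 0.0
```

>>> move_arm --linear '[[-137,-9,0],[-137,-9,0],[-137,-9,0],[-137,-9,0],[-137,-9,0]]' --rot '[[0,0,0],[0,0,0],[0,0,0],[0,0,0],[0,0,0]]'

```text
clock: 22.4
eef_pos: [0.5888, -0.261, 0.1488]
tool_rot: [0.691, 0.723, -0.001, 0.001]
ft_force: [-0.2, 0.2, -0.5]
grip_width: 0.0288
```

>>> move_arm --linear '[[0,0,0],[0,0,0],[0,0,0]]' --rot '[[0,0,0],[0,0,0],[0,0,0]]'

```text
clock: 22.65
eef_pos: [0.5905, -0.2517, 0.1489]
tool_rot: [0.687, 0.727, 0.001, -0.0]
ft_force: [0.4, -0.1, -0.4]
grip_width: 0.0288
```

Run:
```python
from h import *
st(); s=r.sense(); S=snap("wrist","w15"); q=R.from_quat(s["tool_rot"])
C=cloud(S);P=q.inv().apply((C.reshape(-1,3)-s["eef_pos"])).reshape(480,640,3)*1000
m=(np.abs(P[...,1])<13)&(np.abs(P[...,0])<30)&(P[...,2]<48)&(P[...,2]>-10)
Q=P[m]; print(len(Q)); print(np.histogram(Q[:,2],bins=np.arange(-10,50,3)));
z0=np.percentile(Q[:,2],10); T=Q[np.abs(Q[:,2]-z0)<2.5]; print("top z",z0,"x",np.percentile(T[:,0],[0,1,50,99,100]))
go([.5897,-.2561,.058],93.05)
# transformer check
m=(np.abs(C[...,2]-.036)<.004)&(np.abs(C[...,0]-.501)<.04)&(np.abs(C[...,1]+.185)<.04)
v,u=np.where(m); print("trans",len(u),rect(plane(S,np.c_[u,v],.036)))
```

```text
t 22.65 pos [ 590.5 -251.7  148.9] yaw 93.21 z [ 6.e-04  9.e-04 -1.e+00] F [ 0.4 -0.1 -0.4] w 28.8
5552
(array([   0,    0,    1, 3407,  424,  202,  182,  164,  165,  155,  150,
        136,  134,  115,  115,  114,   86,    2,    0]), array([-10,  -7,  -4,  -1,   2,   5,   8,  11,  14,  17,  20,  23,  26,
        29,  32,  35,  38,  41,  44,  47]))
top z 0.4181522113807199 x [-17.21145895 -15.74455344  -0.80703804  12.19842315  13.4015593 ]
shift [-4.2 -1.1 90.8] rot [ 0.    -0.001  0.003] | rows 2.2 0.0
trans 3253 (array([ 501.5, -186. ]), array([33.4, 39.4]), 3.3)
```

View pics/w15.png

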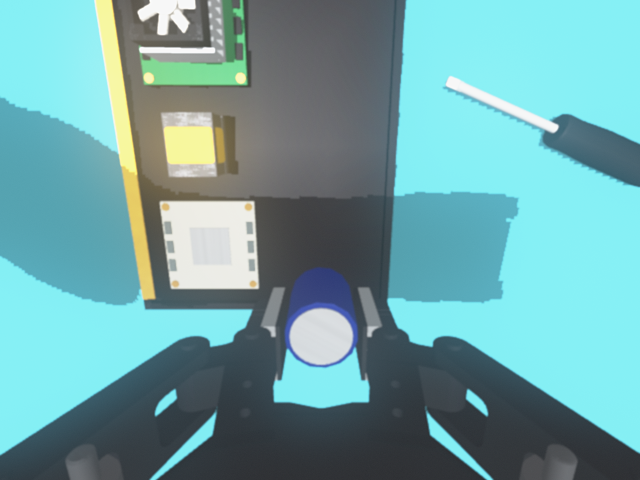

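>>> move_arm --linear '[[-2.7,-0.9,40],[-2.7,-0.9,75],[-2.7,-0.9,92],[-2.7,-0.9,92],[-2.7,-0.9,92]]' --rot '[[0,0,0.003],[0,0,0.003],[0,0,0.003],[0,0,0.003],[0,0,0.003]]'

```text
clock: 23.12
eef_pos: [0.5892, -0.2554, 0.0562]
tool_rot: [0.689, 0.725, -0.0, -0.001]
ft_force: [1.0, 0.2, -0.4]
grip_width: 0.0289
```

>>> move_arm --linear '[[0,0,0],[0,0,0],[0,0,0]]' --rot '[[0,0,0],[0,0,0],[0,0,0]]'

```text
clock: 23.37
eef_pos: [0.5905, -0.257, 0.0583]
tool_rot: [0.689, 0.725, 0.001, 0.001]
ft_force: [-0.1, -0.4, -0.3]
grip_width: 0.0288
```

Run:
```python
from h import *
st();go([.5898,-.2544,.0465],93.05)
```

```text
t 23.37 pos [ 590.5 -257.    58.3] yaw 92.88 z [ 0.0028 -0.0011 -1.    ] F [-0.1 -0.4 -0.3] w 28.8
shift [ 2.6 -0.6 11.8] rot [ 0.003  0.001 -0.003] | rows 0.3 0.0
```

>>> move_arm --linear '[[2.2,-0.2,4],[2.2,-0.2,8],[2.2,-0.2,10.5],[2.2,-0.2,10.5],[2.2,-0.2,10.5]]' --rot '[[0,0,-0.002],[0,0,-0.002],[0,0,-0.002],[0,0,-0.002],[0,0,-0.002]]'

```text
clock: 23.78
eef_pos: [0.5892, -0.2543, 0.0475]
tool_rot: [0.688, 0.725, -0.0, 0.0]
ft_force: [-4.4, 1.3, 14.7]
grip_width: 0.029
```

Run:
```python
from h import *
st();go([.5898,-.2544,.0465],93.05)
```

```text
t 23.78 pos [ 589.2 -254.3   47.5] yaw 92.99 z [-0.e+00 -5.e-04 -1.e+00] F [-4.4  1.3 14.7] w 29.0
shift [-0.1  0.6  1. ] rot [-0.     0.001 -0.001] | rows 0.0 0.0
```

>>> move_arm --linear '[[0,0.3,-0.8],[0,0.3,-0.8],[0,0.3,-0.8]]' --rot '[[0,0,0],[0,0,0],[0,0,0]]'

```text
clock: 24.03
eef_pos: [0.5893, -0.2544, 0.0476]
tool_rot: [0.688, 0.725, -0.0, -0.0]
ft_force: [-3.0, 1.9, 9.3]
grip_width: 0.0288
```

>>> move_arm --linear '[[0,0,0],[0,0,0],[0,0,0],[0,0,0]]' --rot '[[0,0,0],[0,0,0],[0,0,0],[0,0,0]]' --hand 50

```text
clock: 24.37
eef_pos: [0.5891, -0.2546, 0.0465]
tool_rot: [0.689, 0.725, -0.0, -0.0]
ft_force: [-0.1, 0.0, -0.1]
grip_width: 0.0502
```

>>> move_arm --linear '[[0,0,-30],[0,0,-70],[0,0,-110],[0,0,-140],[0,0,-140]]' --rot '[[0,0,0],[0,0,0],[0,0,0],[0,0,0],[0,0,0]]'

```text
clock: 24.78
eef_pos: [0.5932, -0.2553, 0.1938]
tool_rot: [0.689, 0.725, 0.002, 0.005]
ft_force: [1.7, -0.1, -0.6]
grip_width: 0.0504
```

>>> move_arm --linear '[[-100,-30,-60],[-100,-30,-60],[-100,-30,-60],[-100,-30,-60],[-100,-30,-60]]' --rot '[[0,0,0],[0,0,0],[0,0,0],[0,0,0],[0,0,0]]'

```text
clock: 25.2
eef_pos: [0.5638, -0.3592, 0.2472]
tool_rot: [0.69, 0.724, -0.0, 0.001]
ft_force: [0.8, 1.1, -0.2]
grip_width: 0.0502
```

Run:
```python
from h import *
st()
Ss=[snap("wrist","w16"),snap("scene","s16"),snap("side","d16")]
for n,S in zip(("wrist","scene","side"),Ss):
    C=cloud(S)
    for k,z,x,y,h in (("fan",.055,.4973,-.110,.03),("hs",.040,.4973,-.110,.035),("trans",.036,.5013,-.1854,.035),("cap",.046,.5897,-.2561,.03)):
        m=(np.abs(C[...,2]-z)<.003)&(np.abs(C[...,0]-x)<h)&(np.abs(C[...,1]-y)<h)
        v,u=np.where(m)
        if len(u)>20: print(n,k,len(u),*rect(plane(S,np.c_[u,v],z)))
```

```text
t 25.2 pos [ 563.8 -359.2  247.2] yaw 92.69 z [ 0.001  -0.0019 -1.    ] F [ 0.8  1.1 -0.2] w 50.2
wrist trans 1631 [ 501.3 -191.2] [32.7 31. ] 2.8
wrist cap 958 [ 588.7 -256.9] [29.  28.6] 2.8
scene fan 369 [ 498. -109.] [43.6 41.6] 2.7
scene hs 112 [ 498.7 -109.4] [46.  45.5] 3.9
scene trans 402 [ 501.5 -184.6] [35.2 41.3] 3.9
scene cap 265 [ 589.4 -254.4] [32.4 29.1] 57.5
side fan 212 [ 496.3 -107.5] [41.6 43.2] 2.8
side hs 152 [ 496.5 -107.8] [46.8 48. ] 3.2
side trans 234 [ 500.  -182.3] [34.1 43.3] 2.0
side cap 91 [ 587.9 -252.3] [26.5 31.5] 34.6
```

View pics/w16.png

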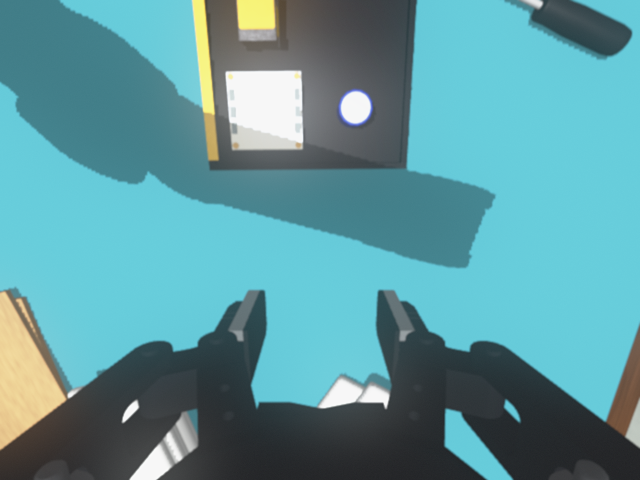

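View pics/s16.png

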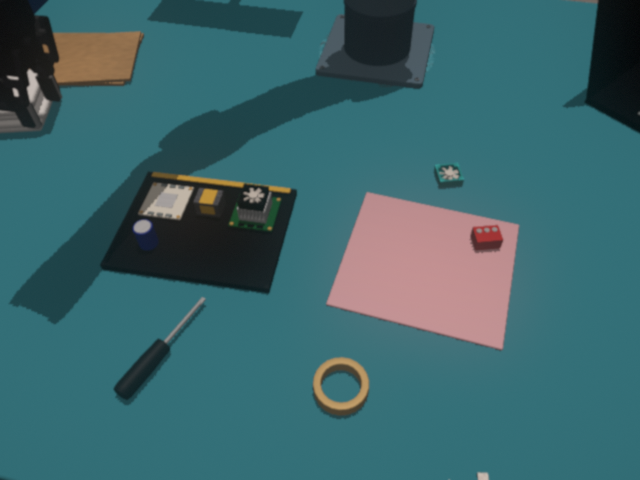

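View pics/d16.png

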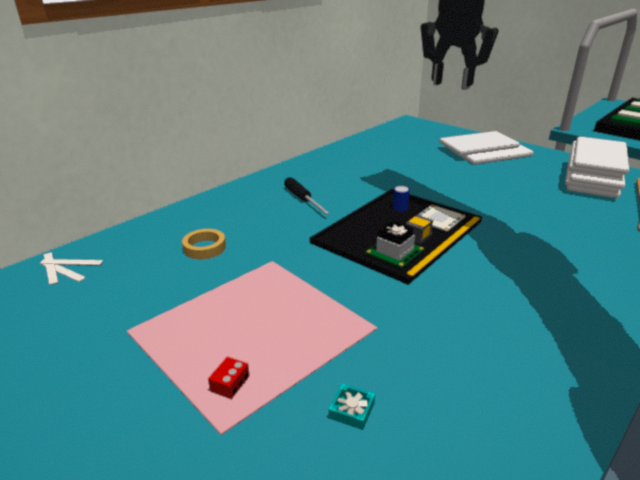

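>>> move_arm --linear '[[0,0,0],[0,0,0],[0,0,0]]' --rot '[[0,0,0],[0,0,0],[0,0,0]]'

```text
clock: 25.6
eef_pos: [0.5647, -0.3549, 0.2463]
tool_rot: [0.688, 0.726, 0.0, -0.0]
ft_force: [0.4, -0.7, -0.4]
grip_width: 0.05
```

Run:
```python
from h import *
st(); print(r.hand_in())
```

```text
t 25.6 pos [ 564.7 -354.9  246.3] yaw 93.07 z [-6.e-04  6.e-04 -1.e+00] F [ 0.4 -0.7 -0.4] w 50.0
the job is handed in; nothing more can be done
None
```

I placed all four parts in the order asked, let go of them, and handed the job in at 25.6 s. The gripper was open and well clear of everything.

What the last checks showed:
- **Heat sink and fan:** a close wrist view after letting go put both within about 1 mm of the green board's centre and square to the tray to about 0.1°.
- **Transformer:** it stands midway between the boards to about 1 mm, square to the tray.
- **Capacitor:** it stands behind the middle of the white board, about 1 mm from the intended point by the wrist camera.
- **Left alone:** the red terminal block, tape roll, screwdriver and turquoise fan appear unmoved in the final pictures.

**Disagreements:**
- In the final views the fixed cameras read differently from those positions. The scene camera was about 1–2 mm off and the side camera about 2–4 mm off. The likely cause is calibration error and their slanted view catching part of the sides.
- The last wrist view cut off part of the transformer, so that reading is not usable. I relied on the earlier full wrist view, which the final scene view matched.

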